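Hand over the finished ring job: tray home, flag to green

TASK

The ring in the blue tray is finished. With your fingertips push the blue tray fully home against the back stop of its bay, and then flip that bay's status flag right over its pivot so that it lies flat on the far side with the green face up. Push only: do not lift the tray or touch the ring, and leave the other trays, their flags and everything else on the bench as they are.

Things in the scene. Friction and masses are not known exactly. Their poses are not given: they have to be found in the camera images.
- bay_ring: fixed aluminium bay of the blue tray; the three bays stand side by side, 106 mm apart, in any order. Origin: on the bench top, midway across, at the face of the back stop; +x runs into the bay and beyond the stop, +y left, +z up. Deck 5 mm thick, x = -167 to 46 mm; guide rails at y = +-50 mm, 17 mm high; stop 33 mm high. Behind it, at x = 20 mm, a column 30 mm wide carries the flag.
- bay_pendant: fixed aluminium bay of the yellow tray; the three bays stand side by side, 106 mm apart, in any order. Origin: on the bench top, midway across, at the face of the back stop; +x runs into the bay and beyond the stop, +y left, +z up. Deck 5 mm thick, x = -167 to 46 mm; guide rails at y = +-50 mm, 17 mm high; stop 33 mm high. Behind it, at x = 20 mm, a column 30 mm wide carries the flag.
- bay_bangle: fixed aluminium bay of the grey tray; the three bays stand side by side, 106 mm apart, in any order. Origin: on the bench top, midway across, at the face of the back stop; +x runs into the bay and beyond the stop, +y left, +z up. Deck 5 mm thick, x = -167 to 46 mm; guide rails at y = +-50 mm, 17 mm high; stop 33 mm high. Behind it, at x = 20 mm, a column 30 mm wide carries the flag.
- tray_ring: blue open job tray holding the gold ring; 90 (x) x 86 (y) x 22 mm high, walls 3 mm, 110 to 225 g. Origin: centre of its underside, 5 mm above the bench on the deck; axes about the bay's; front wall, facing the robot, at x = -45 mm. It starts 42 to 67 mm short of the stop, with some 4 mm of play to each rail; fully home its rear wall touches the stop (origin at x = -45 mm in the bay's frame).
- tray_pendant: yellow job tray of the same make and axes holding a pendant, already home; to be left alone
- tray_bangle: grey job tray of the same make and axes holding a copper bangle, only part-way in: unfinished work, to be left alone
- ring: gold ring with a blue stone lying flat in the blue tray, 22 mm across, 5 mm high, loose; not to be touched. Origin: centre of its underside
- pendant: steel disc pendant with a green stone, 26 mm, lying in the yellow tray
- bangle: copper bangle, 60 mm across, lying in the grey tray
- flag_ring (a joint): hinge of the flip-over flag of the blue tray's bay, rad. 0: blade level on the robot's side of its pivot, over the bay's end, red face up; 1.57 upright; 3.14 flipped, level on the far side, green face up. Starts at 0. Blade 45 g, 0.02 N m lifts it; let go, it sinks to the side it leans to.
- flag_ring_pivot (a point): middle of the blue tray's flag pivot, 85 mm above the bench, 20 mm behind the stop's face; axes as the bay's, pivot along y, in the middle of the blade's thickness. Hinge ears at y = +-36 mm, 4 mm thick, rise 8 mm above it. The blade rests on a ledge 36 mm wide reaching 20 mm either side of the pivot; beyond that it is free underneath: 56 mm of air down to the tray.
- flag_ring_tip (a point): middle of the free edge of the blue tray's flag, 60 mm from the pivot; it turns with the blade (at joint value 0 its axes are the bay's). Blade: 4 mm thick, 62 mm wide along the pivot, the last 10 mm a finger tongue 40 mm wide. The outer 40 mm can be lifted from beneath by a fingertip.
- flag_pendant (a joint): hinge of the flip-over flag of the yellow tray's bay, rad. 0: blade level on the robot's side of its pivot, over the bay's end, red face up; 1.57 upright; 3.14 flipped, level on the far side, green face up. Starts at 3.14 and stays. Blade 45 g, 0.02 N m lifts it; let go, it sinks to the side it leans to.
- flag_bangle (a joint): hinge of the flip-over flag of the grey tray's bay, rad. 0: blade level on the robot's side of its pivot, over the bay's end, red face up; 1.57 upright; 3.14 flipped, level on the far side, green face up. Starts at 0 and stays. Blade 45 g, 0.02 N m lifts it; let go, it sinks to the side it leans to.
- loupe: eye loupe with an orange body and black rim, standing on its eye end, 36 mm across, 34 mm high; bystander, origin under its centre
- flux: amber flux bottle with black cap, 42 mm across, 95 mm high; bystander, origin under its centre
- mandrel: steel ring mandrel standing on its foot, 68 mm across, 165 mm high; bystander, origin under its centre
- graver: graver with wooden handle lying down, 130 mm long, along its x; bystander
- brush: brass bench brush lying down, 170 mm long, along its x; bystander
- stones: clear stone jar with white lid, 44 mm across, 42 mm high; bystander, origin under its centre

How it is judged:
By the outcome, as a careful person would: the job done as asked, in the order asked, and still so for the second after the job is handed in, with the robot touching nothing.
It also fails if it takes over 50 s, if anything falls off the work surface, if the arm or the gripper's body presses on something with over 40 N, if the wrist force passes 120 N, or if a joint passes its speed limit or range.

ROBOT

A 6-joint arm with a two-finger parallel gripper is mounted at the origin on the work surface. World frame = base frame: x ahead of the robot, y to its left, z up, the work surface at z = 0. Lengths are in mm, angles in rad, forces in N, time in s.
With the tool pointing down it reaches from about 375 to 750 mm from the base axis. Payload 9 kg.
Tool frame: the origin (TCP) lies midway between the tips of the shut fingers; the grasp point (between the pads) lies 19 mm behind it; z points along the fingers, y is the direction in which the jaws open and shut (so a half turn about z gives the same grasp; the last joint's range is limited). The gripper opens to 85 mm and grips with 20 to 120 N. Pads are 22 mm wide; open, the fingers measure 114 mm over their backs; the gripper's body (76 mm by 85 mm) begins 54 mm behind the grasp point. The pads swing forward as they close: fully open they stand 13 mm farther back than shut.
Start: joints at [-1.497, 0.104, 0.097, 1.564, 0, 1.353], TCP at [172.616, -574.669, 193.731] pointing down, gripper open.
Joint ranges: [-2.99, 2.99], [-0.84, 1.86], [-1.1, 1.16], [-1.84, 2.11], [-1.51, 1.56], [-3.14, 3.14]. Speed limits (rad/s): [2.22, 2.22, 2.57, 3.14, 3.14, 3.14].

INTERFACE

Orientations are given as [roll, pitch, yaw] about the fixed x, y, z axes, in that order (R = Rz(yaw) Ry(pitch) Rx(roll)).
In Python, from station import get_obs, imaging, bot gives the robot as it stands.
- The arm moves only by the tool send_rows, never from a script. Its argument "motion" is a list of rows, each a list of 3 entries, a list of its own where there are three numbers: the shift along the tool's x, y, z in m, then the turn, a rotation vector about the tool's x, y, z in degrees, then the opening, from -1 (shut) to 1 (fully open), so that 0 is half open. In form: [[[dx, dy, dz], [ax, ay, az], grip], ...]. A call has exactly 10 rows; each row shifts and turns the pose as measured when the row begins, along the tool's axes as they then stand; what a row does not reach is not made up. A row lasts 1/12 s, in which the tool goes at most 41.7 mm and 7.16 degrees, less where a joint would pass 70% of its speed; a pose out of reach is approached as far as the arm can. A call with a gripper value outside its range is refused whole. The fingers move at their own pace and stop on an object; "grip_force" is the grip in N (left out, the last holds). Time passes only in rows, so rows that do not move let the fingers close, or fill a call up. It gives the time, the measured TCP pose, the force and the opening at its end, in the units of the state.
- get_obs(): the state, without advancing time (a new reading comes with each control period).
- imaging.read_camera(name): name is "side" or "top" or "wrist"; returns the picture (384x512x3 uint8, red, green, blue); there is no depth.
- imaging.camera_info(name): a dict with "intrinsics" (3x3 intrinsics, pixels), "k1" (the pictures are not rectified: a ray, as slopes to the right and down, at radius r is drawn at 1 + k1 r^2 times it, then the intrinsics apply), "origin" and "attitude" of the camera in the world. Camera axes: x right, y down, z forward; pixel columns grow to the right and rows downward; lengths in mm; the calibration is good to about 2 mm. A picture is of the moment at which its call begins: read the wrist's pose just before it. camera_info takes no time and is no camera call; for the wrist camera it gives the pose at the moment of the call.
- bot.sign_off(): hands the job in, once; it reports no verdict.
The state is a dict: "t": time; "joint_positions": joint angles; "qd": joint speeds; "joint_torque": joint torques, N m; "eef_pos": TCP position; "tcp_rot": TCP orientation; "force": force on the tool from outside, world axes, zero at the start; "ft_torque": the same for the moment, N m; "opening": finger opening in mm.
Only numpy, scipy, OpenCV 4.12 (cv2) and the standard library are available. Lean on these libraries where they do the work, as an engineer would, in place of code of your own. Each camera call takes 0.05 s, during which the arm holds its last target.

## Working session

There is one attempt and no reset: what is moved stays moved. The work goes in short steps, Python scripts to look and compute and a tool call to move; the robot and the scene stay as the last step left them, time stands still between calls to the robot, and variables do not carry over. Pictures are saved under pics/ and viewed, and the job is handed in when it is done.

Besides the shell and the picture viewer there is one more tool, called after "Request:" as name(argument=value, ...), one argument or row to a line, values as JSON. send_rows: Moves the arm, as the interface text tells. Its arguments: {"type":"object","properties":{"motion":{"type":"array","items":{"type":"array"}},"grip_force":{"type":"number"}},"required":["motion"]}

```bash
ls; mkdir -p pics; python3 - <<'E'
from station import get_obs, imaging, bot
import cv2
o=get_obs();print(o)
for n in("side","top","wrist"):
    i=imaging.camera_info(n);print(n,i)
    im=imaging.read_camera(n);cv2.imwrite(f"pics/{n}0.png",im[:,:,::-1])
E
```

```text
pics
{'t': 0.0, 'joint_positions': array([-1.49667530e+00,  1.04704212e-01,  9.64737163e-02,  1.56391299e+00,
       -1.70752989e-05,  1.35309912e+00]), 'qd': array([0.00095414, 0.00194357, 0.00141315, 0.00022288, 0.00028617,
       0.00123228]), 'joint_torque': array([ 6.27323680e-04, -5.56928766e+01,  5.03648973e+01,  1.66113797e-02,
       -2.99523026e-04, -1.12177310e-05]), 'eef_pos': array([ 172.59207405, -574.23607747,  192.92193934]), 'tcp_rot': array([-3.14027360e+00, -2.74289536e-04,  2.91818072e-01]), 'force': array([ 0.17432003, -0.68585757,  0.38355507]), 'ft_torque': array([-0.02115885, -0.00069002, -0.00471628]), 'opening': 85.19340274475124}
side {'intrinsics': array([[367.16568857,   0.        , 256.8611815 ],
       [  0.        , 367.16568857, 193.25092745],
       [  0.        ,   0.        ,   1.        ]]), 'k1': -0.115310094086012, 'origin': array([389.80424393, 699.20031606, 726.74688601]), 'attitude': array([-2.31982733, -0.00818878, -2.83412605])}
top {'intrinsics': array([[372.55426471,   0.        , 255.89461695],
       [  0.        , 372.55426471, 193.25449088],
       [  0.        ,   0.        ,   1.        ]]), 'k1': -0.11365368547437597, 'origin': array([517.75849467,  35.97119343, 957.64644717]), 'attitude': array([-3.0520713 ,  0.01914553, -1.54607442])}
wrist {'intrinsics': array([[316.10193886,   0.        , 256.64255581],
       [  0.        , 316.10193886, 192.42276432],
       [  0.        ,   0.        ,   1.        ]]), 'k1': -0.06972556075540529, 'origin': array([ 240.12953367, -553.14494589,  372.1078019 ]), 'attitude': array([ 2.85990124e+00,  7.62955264e-04, -1.27844309e+00])}
```

View pics/side0.png

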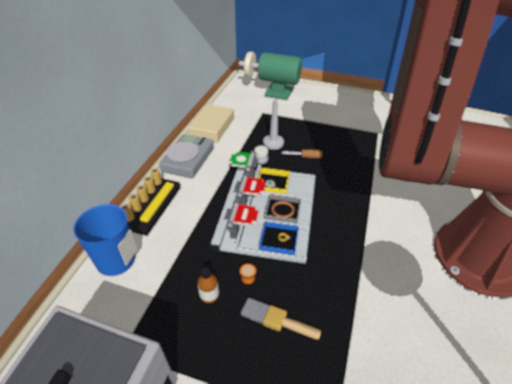

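View pics/top0.png

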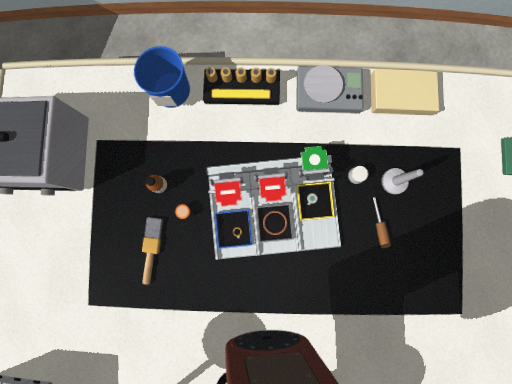

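View pics/wrist0.png

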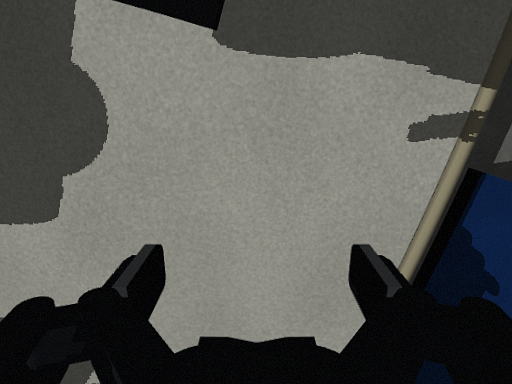

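The blue bay is the leftmost (larger y) at about top px (235,215), with its flag red at (228,190). I'll zoom in next.

```bash
cat > h.py <<'E'
import numpy as np,cv2
from scipy.spatial.transform import Rotation as R
from scipy.optimize import least_squares
from station import get_obs, imaging, bot
def cam(n):
    i=imaging.camera_info(n);return dict(K=i["intrinsics"],k=i["k1"],o=np.array(i["origin"]),R=R.from_euler("xyz",i["attitude"]).as_matrix())
def proj(c,P):
    p=(np.atleast_2d(P)-c["o"])@c["R"];s=p[:,:2]/p[:,2:];r2=(s**2).sum(1,keepdims=True);s=s*(1+c["k"]*r2)
    return s@c["K"][:2,:2].T+c["K"][:2,2]
def ray(c,uv):
    uv=np.atleast_2d(np.array(uv,float)).reshape(-1,1,2)
    s=cv2.undistortPoints(uv,c["K"],np.array([c["k"],0,0,0,0.])).reshape(-1,2)
    return np.c_[s,np.ones(len(s))]@c["R"].T
def onz(c,uv,z):
    d=ray(c,uv);return c["o"]+d*((z-c["o"][2])/d[:,2])[:,None]
def tri(cs,uvs):
    A=[];b=[]
    for c,uv in zip(cs,uvs):
        d=ray(c,uv)[0];d/=np.linalg.norm(d);M=np.eye(3)-np.outer(d,d);A.append(M);b.append(M@c["o"])
    x=np.linalg.lstsq(np.vstack(A),np.hstack(b),rcond=None)[0]
    return x,[np.linalg.norm(a@x-bb) for a,bb in zip(A,b)]
def crop(im,x0,y0,x1,y1,s,fn):
    cv2.imwrite(fn,cv2.resize(im[y0:y1,x0:x1],None,fx=s,fy=s,interpolation=cv2.INTER_CUBIC))
E
python3 - <<'E'
from h import *
crop(cv2.imread("pics/top0.png"),200,140,350,265,5,"pics/topc.png")
crop(cv2.imread("pics/side0.png"),205,140,325,265,5,"pics/sidec.png")
E
```

```text
(no output)
```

View pics/topc.png

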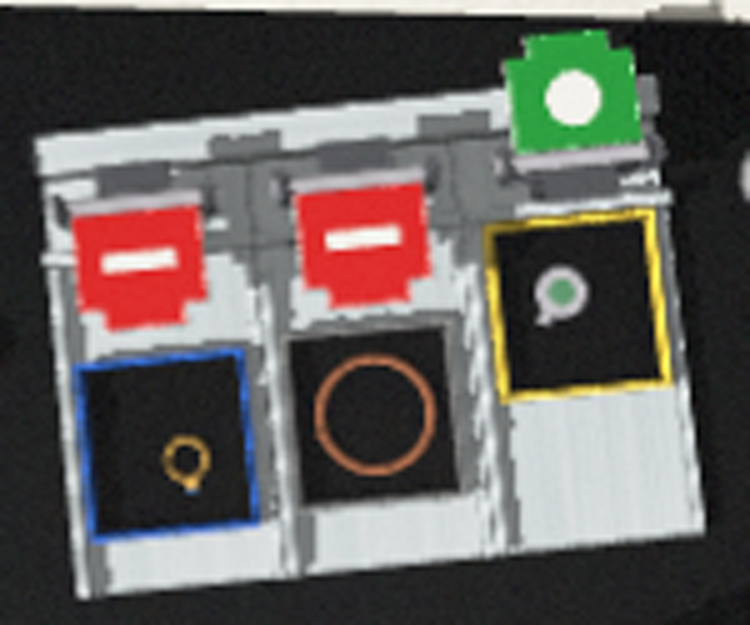

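View pics/sidec.png

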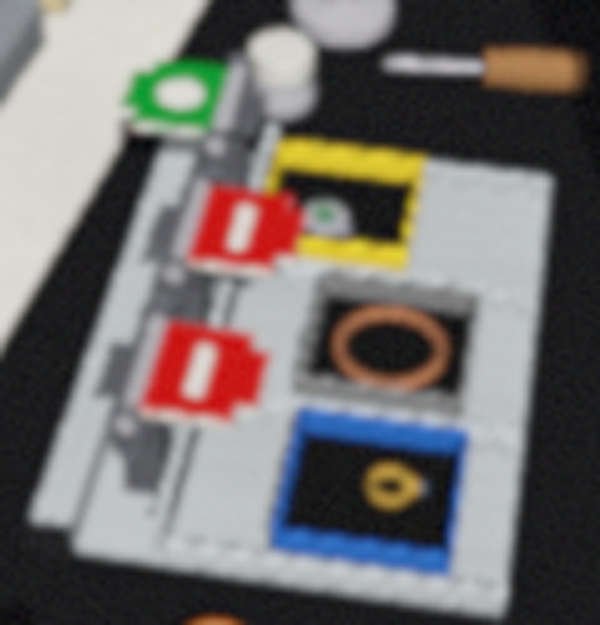

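```bash
cat > fit.py <<'E'
from h import *
T,S=cam("top"),cam("side")
f=lambda l,ox,oy:[((u+.5)/5-.5+ox,(v+.5)/5-.5+oy) for u,v in l]
# params: bx,by,yaw, tray x, tray y, tray yaw
def tray(cx,cy,a=0):
    M=np.array([[np.cos(a),-np.sin(a)],[np.sin(a),np.cos(a)]])
    return [np.r_[M@np.array(q)+[cx,cy],27] for q in [(-45,43),(-45,-43),(45,43),(45,-43)]]
def flag(y=0): return [np.array(q) for q in [(20-60,y+20,87.),(20-60,y-20,87.),(-30,y+31,87),(-30,y-31,87)]]
top=f([(95,541),(258,522),(78,367),(242,352),(503,400),(668,382),(487,228),(653,212),(108,330),(186,320),(84,308),(207,297),(332,306),(409,298)],200,140)
side=f([(467,430),(303,411),(267,350),(258,400)],205,140)
def bay2w(p,P):
    c,s=np.cos(p[2]),np.sin(p[2]);P=np.array(P);return np.c_[p[0]+c*P[:,0]-s*P[:,1],p[1]+s*P[:,0]+c*P[:,1],P[:,2]]
def res(p,full=False):
    t=tray(p[3],p[4],p[5]);fl=flag()
    g=flag(-106)
    Pt=bay2w(p,t+tray(-45,-212+p[6])+fl+[g[0],g[1]])
    Ps=bay2w(p,[t[1],t[3],g[0]*[1,1,1]-0*g[0],g[0]])
    rt=proj(T,Pt)-top
    Ps=bay2w(p,[t[1],t[3],g[1],g[0]])
    # side crop flags: the lower one in the picture is the grey bay's? checked by residual
    rs=proj(S,Ps if SW else bay2w(p,[t[1],t[3],fl[1],fl[0]]))-side
    if full: print(np.round(rt,1).tolist());print(np.round(rs,1).tolist())
    return np.r_[rt.ravel(),rs.ravel()]
for SW in(0,1):
    r=least_squares(res,[600,90,0.05,-100,0,0,0]);print(SW,np.round(r.x,3),r.cost);res(r.x,True)
E
python3 fit.py
```

```text
0 [ 6.07894e+02  1.21063e+02  1.10000e-01 -9.73400e+01  3.36000e-01
  2.30000e-02  1.57900e+00] 10.952848034153636
[[-0.9, 0.6], [0.9, 0.8], [-1.1, -0.5], [0.2, -1.2], [-0.4, 0.3], [0.8, 0.8], [-0.6, -1.1], [0.1, -0.8], [-0.5, -0.6], [0.8, -0.1], [-0.7, -0.0], [0.9, -0.1], [-0.3, 0.3], [1.3, 0.4]]
[[1.2, -0.1], [-0.7, -1.0], [0.9, 0.2], [-0.5, 2.0]]
1 [ 6.07944e+02  1.34111e+02  1.08000e-01 -9.88000e+01 -1.27800e+01
  2.40000e-02 -1.14690e+01] 740.9458291678935
[[-0.9, 0.6], [0.9, 0.8], [-1.1, -0.5], [0.2, -1.2], [-0.5, -0.2], [0.7, 0.4], [-0.6, -1.6], [0.1, -1.2], [-6.1, -0.8], [-4.8, -0.2], [-6.2, -0.2], [-4.6, -0.2], [-5.9, 0.2], [-4.3, 0.4]]
[[1.2, -0.1], [-0.7, -1.0], [7.3, -24.6], [6.2, -24.4]]
```

Bay fit: origin about (608,121), yaw about 0.11, tray about 52 mm short. Residuals are around 1 px. Next I'll write a move planner and take a closer wrist view.

```bash
cat > plan.py <<'E'
from h import *
def Rb(tilt,yaw=0.11):
    # tilt 0 = tool down, tool x = -bay x ; tilt>0 fingers point ahead (+bay x)
    return R.from_euler("z",yaw)*R.from_euler("y",-tilt,degrees=True)*R.from_euler("xyz",[np.pi,0,np.pi])
def rows(poses,grip=-1):
    o=get_obs();p=o["eef_pos"];r=R.from_euler("xyz",o["tcp_rot"])
    for q,s in poses:
        d=r.inv().apply(np.array(q)-p)/1000;w=(r.inv()*s).as_rotvec(degrees=True)
        print([[round(x,4) for x in d],[round(x,2) for x in w],grip])
        p,r=np.array(q),s
def lin(P,Rt,n):
    o=get_obs();p=o["eef_pos"];r=R.from_euler("xyz",o["tcp_rot"]);w=(r.inv()*Rt).as_rotvec()
    return [(p+(np.array(P)-p)*k/n,r*R.from_rotvec(w*k/n)) for k in range(1,n+1)]
def bay(x,y,z,b=(607.9,121.1,0.11)):
    c,s=np.cos(b[2]),np.sin(b[2]);return np.array([b[0]+c*x-s*y,b[1]+s*x+c*y,z])
E
python3 - <<'E'
from plan import *
o=get_obs();p0=o["eef_pos"];r0=R.from_euler("xyz",o["tcp_rot"]);print(Rb(0).as_euler("xyz"))
a0=np.arctan2(p0[1],p0[0]);q=bay(-185,0,260);a1=np.arctan2(q[1],q[0]);rr0=np.hypot(*p0[:2]);rr1=np.hypot(*q[:2]);print(q,rr0,rr1)
ps=[];n=28
dy=(0.11+np.pi-o["tcp_rot"][2])
for k in range(1,n+1):
    t=k/n;a=a0+(a1-a0)*t;rr=rr0+(rr1-rr0)*min(1,t*2.5);z=p0[2]+(260-p0[2])*min(1,t*4)
    ps.append(((rr*np.cos(a),rr*np.sin(a),z),R.from_euler("z",dy*t)*r0))
rows(ps)
E
```

```text
[ 3.14159265  0.         -3.03159265]
[424.01812188 100.79101435 260.        ] 599.7003193103662 435.8327617947905
[[np.float64(0.0316), np.float64(-0.0155), np.float64(-0.0095)], [np.float64(0.0), np.float64(-0.01), np.float64(-6.06)], -1]
[[np.float64(0.0316), np.float64(-0.0139), np.float64(-0.0095)], [np.float64(0.0), np.float64(-0.01), np.float64(-6.06)], -1]
[[np.float64(0.0314), np.float64(-0.0123), np.float64(-0.0095)], [np.float64(0.0), np.float64(-0.01), np.float64(-6.06)], -1]
[[np.float64(0.0312), np.float64(-0.0107), np.float64(-0.0095)], [np.float64(0.0), np.float64(-0.01), np.float64(-6.06)], -1]
[[np.float64(0.031), np.float64(-0.0092), np.float64(-0.0095)], [np.float64(0.0), np.float64(-0.01), np.float64(-6.06)], -1]
[[np.float64(0.0306), np.float64(-0.0078), np.float64(-0.0095)], [np.float64(0.0), np.float64(-0.01), np.float64(-6.06)], -1]
[[np.float64(0.0303), np.float64(-0.0064), np.float64(-0.0095)], [np.float64(0.0), np.float64(-0.01), np.float64(-6.06)], -1]
[[np.float64(0.0298), np.float64(-0.0051), np.float64(0.0)], [np.float64(0.0), np.float64(-0.01), np.flo
[... 1756 characters left out ...]
4(0.0211), np.float64(-0.0)], [np.float64(0.0), np.float64(-0.01), np.float64(-6.06)], -1]
[[np.float64(0.0094), np.float64(0.0216), np.float64(-0.0)], [np.float64(0.0), np.float64(-0.01), np.float64(-6.06)], -1]
[[np.float64(0.0082), np.float64(0.0221), np.float64(-0.0)], [np.float64(0.0), np.float64(-0.01), np.float64(-6.06)], -1]
[[np.float64(0.0071), np.float64(0.0224), np.float64(-0.0)], [np.float64(0.0), np.float64(-0.01), np.float64(-6.06)], -1]
[[np.float64(0.0059), np.float64(0.0228), np.float64(-0.0)], [np.float64(0.0), np.float64(-0.01), np.float64(-6.06)], -1]
[[np.float64(0.0047), np.float64(0.0231), np.float64(-0.0)], [np.float64(0.0), np.float64(-0.01), np.float64(-6.06)], -1]
```

Request:
send_rows(
  motion=[
    [[0.032, -0.015, -0.01], [0, 0, -6], -1],
    [[0.032, -0.014, -0.01], [0, 0, -6], -1],
    [[0.031, -0.012, -0.01], [0, 0, -6], -1],
    [[0.031, -0.011, -0.01], [0, 0, -6], -1],
    [[0.031, -0.009, -0.01], [0, 0, -6], -1],
    [[0.031, -0.008, -0.01], [0, 0, -6], -1],
    [[0.03, -0.006, -0.01], [0, 0, -6], -1],
    [[0.03, -0.005, 0], [0, 0, -6], -1],
    [[0.029, -0.004, 0], [0, 0, -6], -1],
    [[0.029, -0.003, 0], [0, 0, -6], -1],
  ],
)

```text
t: 0.98
eef_pos: [336.1, -295.8, 262.0]
tcp_rot: [-3.139, -0.008, 1.377]
force: [0.2, 0.7, 0.4]
opening: 0.3
```

```bash
cat >> plan.py <<'E'
def show(ps,grip=-1):
    o=get_obs();p=o["eef_pos"];r=R.from_euler("xyz",o["tcp_rot"])
    for q,s in ps:
        d=r.inv().apply(np.array(q)-p)/1000;w=(r.inv()*s).as_rotvec(degrees=True)
        print([[float(round(x,4)) for x in d],[float(round(x,2)) for x in w],grip]);p,r=np.array(q),s
def where(): 
    o=get_obs();d=o["eef_pos"]-bay(0,0,0);c,s=np.cos(.11),np.sin(.11)
    print("bay xyz",np.round([c*d[0]+s*d[1],-s*d[0]+c*d[1],d[2]],1),"rot",np.round(o["tcp_rot"],3),"F",np.round(o["force"],1),"t",o["t"],"q",np.round(o["joint_positions"],2))
E
python3 - <<'E'
from plan import *
o=get_obs();p0=o["eef_pos"];r0=R.from_euler("xyz",o["tcp_rot"])
a0=np.arctan2(p0[1],p0[0]);q=bay(-185,0,260);a1=np.arctan2(q[1],q[0]);rr0=np.hypot(*p0[:2]);rr1=np.hypot(*q[:2]);print(o["joint_positions"],rr0)
ps=[];n=18
dy=(0.11+np.pi-o["tcp_rot"][2])
for k in range(1,n+1):
    t=k/n;a=a0+(a1-a0)*t;rr=rr0+(rr1-rr0)*t
    ps.append(((rr*np.cos(a),rr*np.sin(a),260),R.from_euler("z",dy*t)*r0))
show(ps)
E
```

```text
[-1.01793602 -0.32058248 -0.17412886  1.72464802  0.00331027  0.74660622] 447.7181751915367
[[0.0211, 0.0108, 0.0021], [0.05, -0.02, -5.97], -1]
[[0.0205, 0.0119, 0.0001], [0.05, -0.02, -5.97], -1]
[[0.0199, 0.0129, 0.0001], [0.05, -0.02, -5.97], -1]
[[0.0191, 0.0139, 0.0001], [0.05, -0.02, -5.97], -1]
[[0.0184, 0.0148, 0.0001], [0.05, -0.02, -5.97], -1]
[[0.0176, 0.0157, 0.0001], [0.05, -0.02, -5.97], -1]
[[0.0167, 0.0165, 0.0001], [0.05, -0.02, -5.97], -1]
[[0.0158, 0.0174, 0.0001], [0.05, -0.02, -5.97], -1]
[[0.0149, 0.0181, 0.0001], [0.05, -0.02, -5.97], -1]
[[0.014, 0.0188, 0.0001], [0.05, -0.02, -5.97], -1]
[[0.013, 0.0195, 0.0], [0.05, -0.02, -5.97], -1]
[[0.0119, 0.0201, 0.0], [0.05, -0.02, -5.97], -1]
[[0.0109, 0.0206, 0.0], [0.05, -0.02, -5.97], -1]
[[0.0098, 0.0211, 0.0], [0.05, -0.02, -5.97], -1]
[[0.0087, 0.0216, 0.0], [0.05, -0.02, -5.97], -1]
[[0.0076, 0.022, 0.0], [0.05, -0.02, -5.97], -1]
[[0.0064, 0.0223, -0.0], [0.05, -0.02, -5.97], -1]
[[0.0053, 0.0225, -0.0], [0.05, -0.02, -5.97], -1]
```

Request:
send_rows(
  motion=[
    [[0.021, 0.011, 0.002], [0, 0, -6], -1],
    [[0.021, 0.012, 0], [0, 0, -6], -1],
    [[0.02, 0.013, 0], [0, 0, -6], -1],
    [[0.019, 0.014, 0], [0, 0, -6], -1],
    [[0.018, 0.015, 0], [0, 0, -6], -1],
    [[0.018, 0.016, 0], [0, 0, -6], -1],
    [[0.017, 0.017, 0], [0, 0, -6], -1],
    [[0.016, 0.017, 0], [0, 0, -6], -1],
    [[0.015, 0.018, 0], [0, 0, -6], -1],
    [[0.014, 0.019, 0], [0, 0, -6], -1],
  ],
)

```text
t: 1.82
eef_pos: [430.6, -67.5, 260.6]
tcp_rot: [3.136, -0.006, 2.479]
force: [1.0, -0.0, 0.5]
opening: 0.1
```

Request:
send_rows(
  motion=[
    [[0.013, 0.019, 0], [0, 0, -6], -1],
    [[0.012, 0.02, 0], [0, 0, -6], -1],
    [[0.011, 0.021, 0], [0, 0, -6], -1],
    [[0.01, 0.021, 0], [0, 0, -6], -1],
    [[0.009, 0.022, 0], [0, 0, -6], -1],
    [[0.008, 0.022, 0], [0, 0, -6], -1],
    [[0.006, 0.022, 0], [0, 0, -5], -1],
    [[0.005, 0.022, 0], [0, 0, -4], -1],
    [[0, 0, 0], [0, 0, 0], -1],
    [[0, 0, 0], [0, 0, 0], -1],
  ],
)

```text
t: 2.65
eef_pos: [402.9, 128.5, 260.4]
tcp_rot: [3.131, -0.002, -2.966]
force: [-0.1, -1.1, 0.0]
opening: 0.2
```

```bash
python3 - <<'E'
from plan import *
where()
c=cam("wrist");im=imaging.read_camera("wrist");cv2.imwrite("pics/w1.png",im[:,:,::-1])
import pickle;pickle.dump(c,open("w1.pkl","wb"))
crop(cv2.imread("pics/w1.png"),0,0,512,384,1.5,"pics/w1b.png")
E
```

```text
bay xyz [-202.9   29.9  260.4] rot [ 3.131e+00 -2.000e-03 -2.966e+00] F [-0.1 -1.1  0. ] t 2.65 q [-0.01 -0.4  -0.24  1.74  0.01 -0.19]
```

View pics/w1b.png

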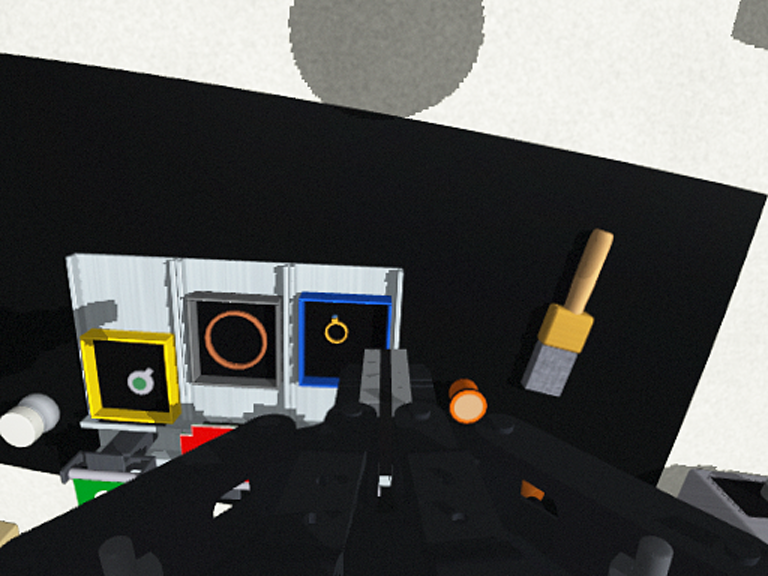

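Wrist view: blue tray front corners at about (302,295) and (393,296) in the crop. I'll check these against the fit, then refit with all views.

```bash
python3 - <<'E'
from h import *
crop(cv2.imread("pics/w1.png"),40,165,275,290,3.4,"pics/w1c.png")
E
```

```text
(no output)
```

View pics/w1c.png

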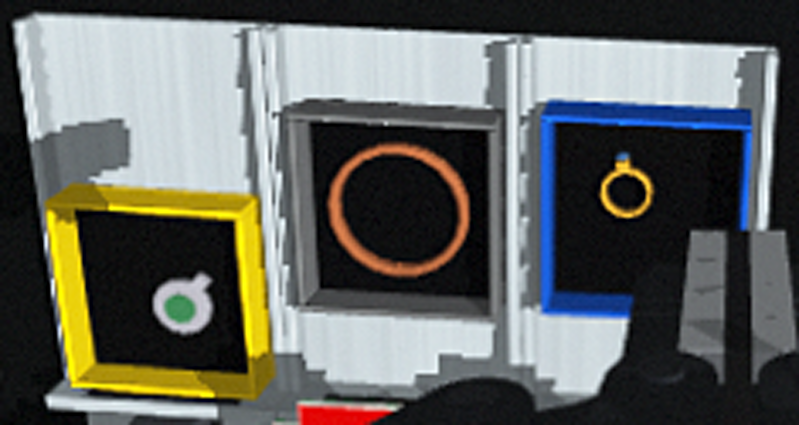

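```bash
python3 - <<'E'
from plan import *
import pickle
c=pickle.load(open("w1.pkl","rb"))
im=cv2.imread("pics/w1.png");s=3.4
big=cv2.resize(im[165:290,40:275],None,fx=s,fy=s,interpolation=cv2.INTER_CUBIC)
def poly(P,col):
    q=(proj(c,np.array([bay(*p) for p in P]))-[40,165]+.5)*s
    cv2.polylines(big,[np.round(q).astype(int)],True,col,1)
def tr(x,y,z,a=0):
    return [(x+np.cos(a)*u-np.sin(a)*v,y+np.sin(a)*u+np.cos(a)*v,z) for u,v in[(-45,43),(-45,-43),(45,-43),(45,43)]]
poly(tr(-97.3,.3,27,.023),(0,255,0));poly(tr(-97.3,.3,5,.023),(255,0,255))
poly(tr(-45,-210.5,27),(0,255,0));poly(tr(-45,-210.5,5),(255,0,255))
poly([(-167,50,5),(-167,-262,5),(46,-262,5),(46,50,5)],(0,0,255))
cv2.imwrite("pics/w1d.png",big)
E
```

```text
(no output)
```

View pics/w1d.png

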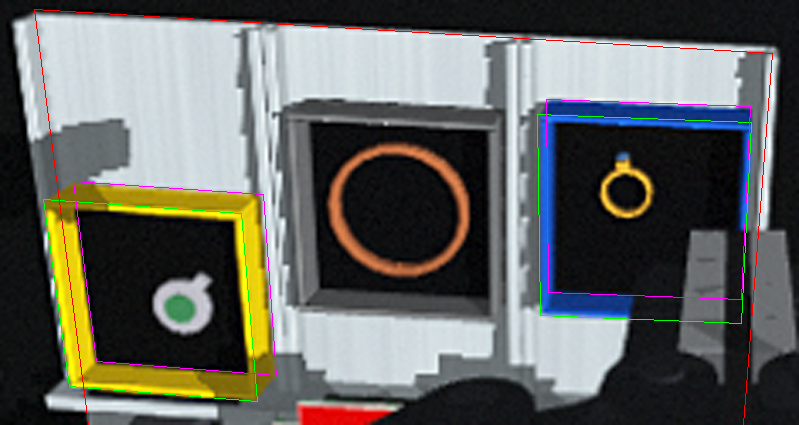

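The overlay agrees to about 1–2 mm. Next I'll descend in front of the tray.

```bash
python3 - <<'E'
from plan import *
show(lin(bay(-172,0,60),Rb(0),8))
E
```

```text
[[-0.0037, -0.0042, 0.025], [0.07, -0.02, 0.46], -1]
[[-0.0037, -0.0041, 0.025], [0.07, -0.02, 0.46], -1]
[[-0.0037, -0.0041, 0.025], [0.07, -0.02, 0.46], -1]
[[-0.0037, -0.004, 0.025], [0.07, -0.02, 0.46], -1]
[[-0.0038, -0.004, 0.025], [0.07, -0.02, 0.46], -1]
[[-0.0038, -0.0039, 0.025], [0.07, -0.02, 0.46], -1]
[[-0.0038, -0.0038, 0.0251], [0.07, -0.02, 0.46], -1]
[[-0.0038, -0.0038, 0.0251], [0.07, -0.02, 0.46], -1]
```

Request:
send_rows(
  motion=[
    [[-0.004, -0.004, 0.025], [0, 0, 0.5], -1],
    [[-0.004, -0.004, 0.025], [0, 0, 0.5], -1],
    [[-0.004, -0.004, 0.025], [0, 0, 0.5], -1],
    [[-0.004, -0.004, 0.025], [0, 0, 0.5], -1],
    [[-0.004, -0.004, 0.025], [0, 0, 0.5], -1],
    [[-0.004, -0.004, 0.025], [0, 0, 0.5], -1],
    [[-0.004, -0.004, 0.025], [0.1, 0, 0.5], -1],
    [[-0.004, -0.004, 0.02], [0.2, 0, 0.4], -1],
    [[0, 0, 0], [0, 0, 0], -1],
    [[0, 0, 0], [0, 0, 0], -1],
  ],
)

```text
t: 3.53
eef_pos: [442.3, 93.3, 57.0]
tcp_rot: [3.138, -0.001, -3.06]
force: [0.4, 0.3, -0.2]
opening: -0.0
```

```bash
python3 - <<'E'
from plan import *
where();show(lin(bay(-170,0,14),Rb(0),6))
E
```

```text
bay xyz [-167.7   -9.5   57. ] rot [ 3.138e+00 -1.000e-03 -3.060e+00] F [ 0.4  0.3 -0.2] t 3.5333 q [-0.09 -0.34 -0.57  1.35  0.   -0.17]
[[0.0004, 0.0015, 0.0072], [0.03, -0.01, -0.27], -1]
[[0.0004, 0.0016, 0.0072], [0.03, -0.01, -0.27], -1]
[[0.0004, 0.0016, 0.0072], [0.03, -0.01, -0.27], -1]
[[0.0004, 0.0016, 0.0072], [0.03, -0.01, -0.27], -1]
[[0.0004, 0.0016, 0.0072], [0.03, -0.01, -0.27], -1]
[[0.0004, 0.0016, 0.0072], [0.03, -0.01, -0.27], -1]
```

Request:
send_rows(
  motion=[
    [[0, 0.002, 0.007], [0, 0, -0.3], -1],
    [[0, 0.002, 0.007], [0, 0, -0.3], -1],
    [[0, 0.002, 0.007], [0, 0, -0.3], -1],
    [[0, 0.001, 0.007], [0, 0, -0.3], -1],
    [[0, 0.001, 0.007], [0, 0, -0.2], -1],
    [[0, 0.001, 0.004], [0, 0, 0], -1],
    [[0, 0, 0], [0, 0, 0], -1],
    [[0, 0, 0], [0, 0, 0], -1],
    [[0, 0, 0], [0, 0, 0], -1],
    [[0, 0, 0], [0, 0, 0], -1],
  ],
)

```text
t: 4.37
eef_pos: [444.0, 103.1, 19.3]
tcp_rot: [3.139, 0.005, -3.034]
force: [-0.3, 0.6, 0.7]
opening: -0.0
```

```bash
python3 - <<'E'
from plan import *
where();show(lin(bay(-150,0,14),Rb(0),5))
E
```

```text
bay xyz [-1.649e+02  1.000e-01  1.930e+01] rot [ 3.139  0.005 -3.034] F [-0.3  0.6  0.7] t 4.3667 q [-0.06 -0.32 -0.61  1.27  0.   -0.17]
[[-0.003, -0.0, 0.0011], [0.03, 0.06, -0.02], -1]
[[-0.003, -0.0, 0.0011], [0.03, 0.06, -0.02], -1]
[[-0.003, -0.0, 0.0011], [0.03, 0.06, -0.02], -1]
[[-0.003, -0.0, 0.0011], [0.03, 0.06, -0.02], -1]
[[-0.003, -0.0, 0.0011], [0.03, 0.06, -0.02], -1]
```

Request:
send_rows(
  motion=[
    [[-0.002, 0, 0.001], [0, 0, 0], -1],
    [[-0.002, 0, 0.001], [0, 0, 0], -1],
    [[-0.002, 0, 0.001], [0, 0, 0], -1],
    [[-0.002, 0, 0.001], [0, 0, 0], -1],
    [[-0.003, 0, 0], [0, 0, 0], -1],
    [[-0.003, 0, 0], [0, 0, 0], -1],
    [[-0.003, 0, 0], [0, 0, 0], -1],
    [[-0.003, 0, 0], [0, 0, 0], -1],
    [[-0.003, 0, 0], [0, 0, 0], -1],
    [[-0.003, 0, 0], [0, 0, 0], -1],
  ],
)

```text
t: 5.2
eef_pos: [473.4, 105.9, 16.1]
tcp_rot: [3.139, 0.007, -3.034]
force: [0.1, -0.2, 0.3]
opening: -0.1
```

```bash
python3 - <<'E'
from plan import *
where()
im=imaging.read_camera("top")[:,:,::-1];crop(im,200,140,350,265,5,"pics/t2.png")
E
```

```text
bay xyz [-135.3   -0.3   16.1] rot [ 3.139  0.007 -3.034] F [ 0.1 -0.2  0.3] t 5.2 q [-0.05 -0.22 -0.54  1.24  0.   -0.16]
```

View pics/t2.png

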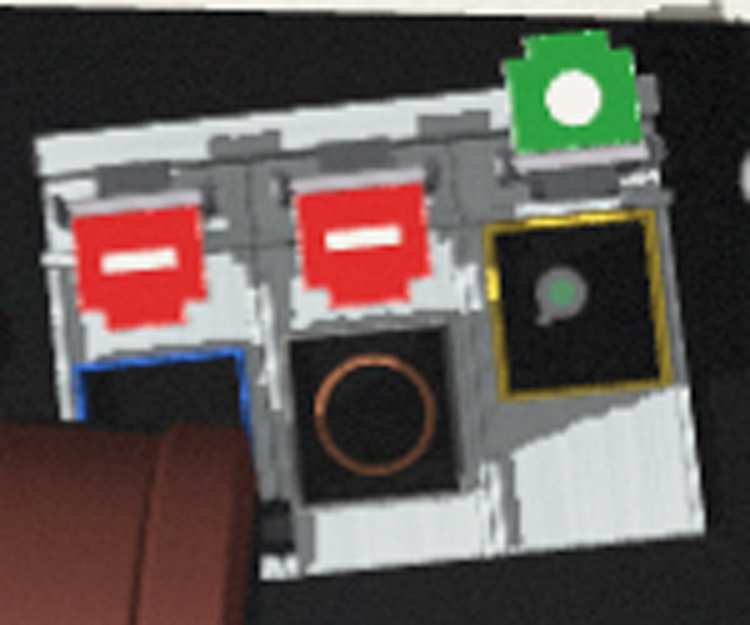

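The force is zero and the tray's rear edge hasn't moved (still at (78,367)–(242,352)), although the TCP should be past contact. I'll look closer.

```bash
python3 - <<'E'
from plan import *
where()
im=imaging.read_camera("wrist")[:,:,::-1];crop(im,0,0,512,384,1.5,"pics/w2.png")
im=imaging.read_camera("side")[:,:,::-1];crop(im,205,140,345,280,4,"pics/s2.png")
E
```

```text
bay xyz [-134.8   -0.4   16.1] rot [ 3.139  0.007 -3.034] F [0.3 0.1 0.9] t 5.25 q [-0.05 -0.22 -0.54  1.24  0.   -0.16]
```

View pics/w2.png

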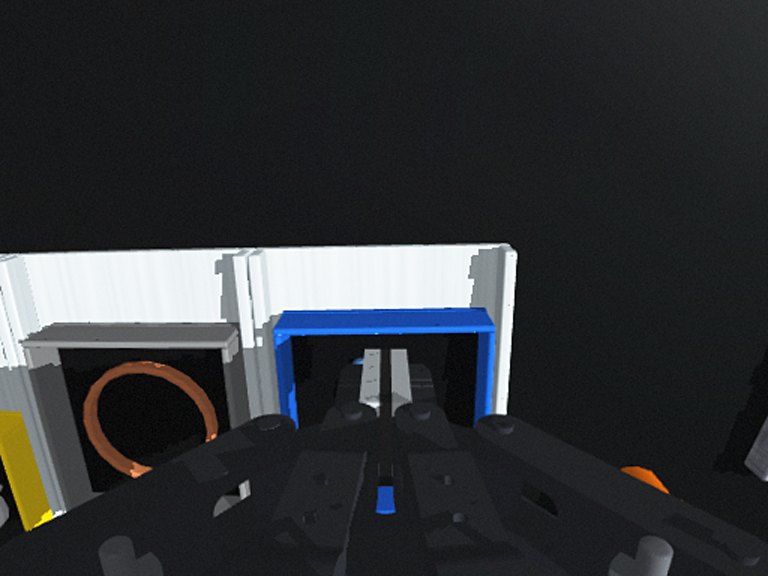

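View pics/s2.png

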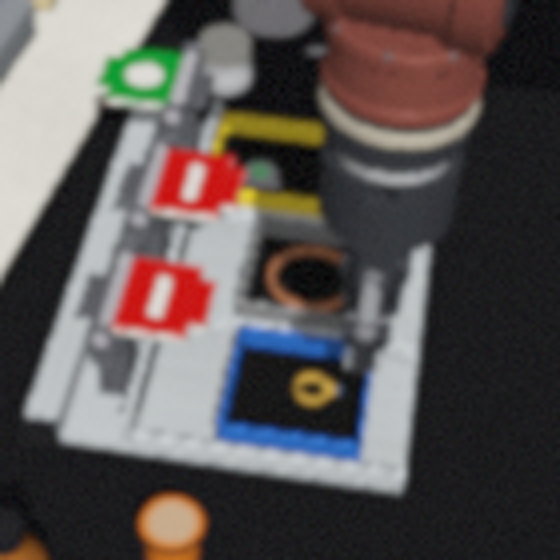

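```bash
python3 - <<'E'
from plan import *
where();o=get_obs();print(o["eef_pos"],o["opening"])
W=cam("wrist");S=cam("side");p=o["eef_pos"]
for P in(p,p+[11,0,0],p-[11,0,0],bay(-142,0,27),bay(-142,0,5)): print(np.round(proj(W,P)*1.5,0),np.round((proj(S,P)-[205,140])*4))
print(W["o"],R.from_matrix(W["R"]).as_euler("xyz"))
E
```

```text
bay xyz [-135.6   -0.3   16. ] rot [ 3.139  0.007 -3.034] F [-0.8 -0.7 -0.3] t 5.35 q [-0.05 -0.22 -0.54  1.24  0.   -0.16]
[473.12554813 105.90327374  15.98722094] -0.029678930349514618
[[383. 334.]] [[358. 403.]]
[[380. 358.]] [[341. 399.]]
[[385. 308.]] [[375. 407.]]
[[383. 329.]] [[370. 393.]]
[[383. 310.]] [[367. 416.]]
[400.97656265  98.67509059 194.61015713] [ 2.85044748e+00 -2.19180754e-03  1.67900231e+00]
```

```bash
python3 - <<'E'
from plan import *
im=cv2.imread("pics/w2.png")
cv2.imwrite("pics/w2c.png",cv2.resize(im[290:450,300:470],None,fx=4,fy=3.7,interpolation=cv2.INTER_CUBIC))
im=cv2.imread("pics/s2.png")
cv2.imwrite("pics/s2c.png",cv2.resize(im[230:480,200:450],None,fx=2.4,fy=2.4,interpolation=cv2.INTER_CUBIC))
E
```

```text
(no output)
```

View pics/w2c.png

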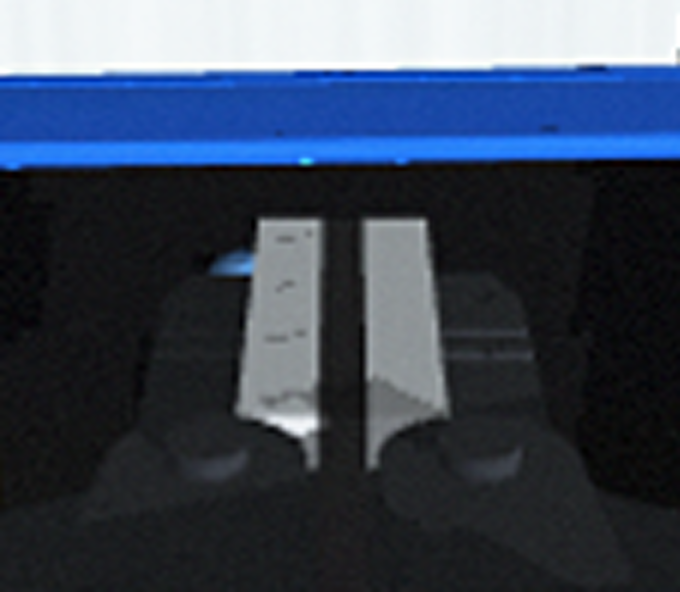

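View pics/s2c.png

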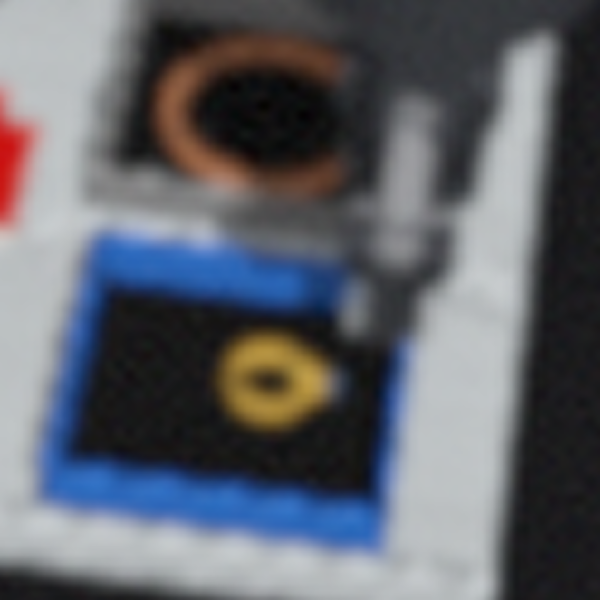

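```bash
python3 - <<'E'
from plan import *
W=cam("wrist");S=cam("side")
for s in[(405,340),(375,340),(345,335)]:
    u=np.array(s)/2.4+[200,230];u=u/4+[205,140]
    x,r=tri([W,S],[np.array([385,349.5])/1.5,u]);print(np.round(x,1),np.round(r,1))
print(get_obs()["eef_pos"],proj(S,[463,105,45])) 
E
```

```text
[467.9 105.8  46.1] [1.2 1.2]
[473.3 105.3  40.8] [4.1 4.1]
[478.5 104.6  36.9] [7.4 7.4]
[473.12554813 105.90327374  15.98722094] [[299.55823308 233.79020348]]
```

The pictures show the fingertips at z of about 41–46 (two-view), hovering over the front wall and not touching it, although the reported TCP is z = 16. So the real tip is about 27 mm behind the reported TCP. I'll lift, back out and re-check over a lighter background.

Request:
send_rows(
  motion=[
    [[0, 0, -0.008], [0, 0, 0], -1],
    [[0, 0, -0.008], [0, 0, 0], -1],
    [[0, 0, -0.006], [0, 0, 0], -1],
    [[0.008, 0, 0], [0, 0, 0], -1],
    [[0.008, 0, 0], [0, 0, 0], -1],
    [[0.008, 0, 0], [0, 0, 0], -1],
    [[0.006, 0, 0.003], [0, 0, 0], -1],
    [[0, 0, 0.006], [0, 0, 0], -1],
    [[0, 0, 0.003], [0, 0, 0], -1],
    [[0, 0, 0], [0, 0, 0], -1],
  ],
)

```text
t: 6.18
eef_pos: [444.1, 102.4, 32.2]
tcp_rot: [3.14, 0.013, -3.034]
force: [-0.7, 0.2, -0.4]
opening: -0.1
```

```bash
python3 - <<'E'
from plan import *
where();W=cam("wrist")
im=imaging.read_camera("wrist")[:,:,::-1];cv2.imwrite("pics/w3.png",im);crop(im,150,180,350,320,4,"pics/w3c.png")
im=imaging.read_camera("side")[:,:,::-1];cv2.imwrite("pics/s3.png",im);crop(im,245,180,345,280,6,"pics/s3c.png")
import pickle;pickle.dump(W,open("w3.pkl","wb"))
E
```

```text
bay xyz [-164.8   -0.6   32.2] rot [ 3.14   0.013 -3.034] F [-0.7  0.2 -0.4] t 6.1833 q [-0.06 -0.34 -0.61  1.29  0.   -0.17]
```

View pics/w3c.png

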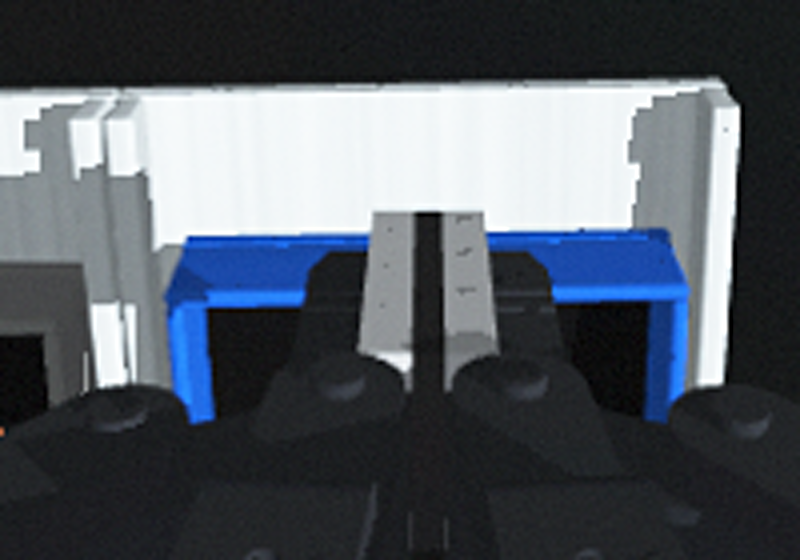

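View pics/s3c.png

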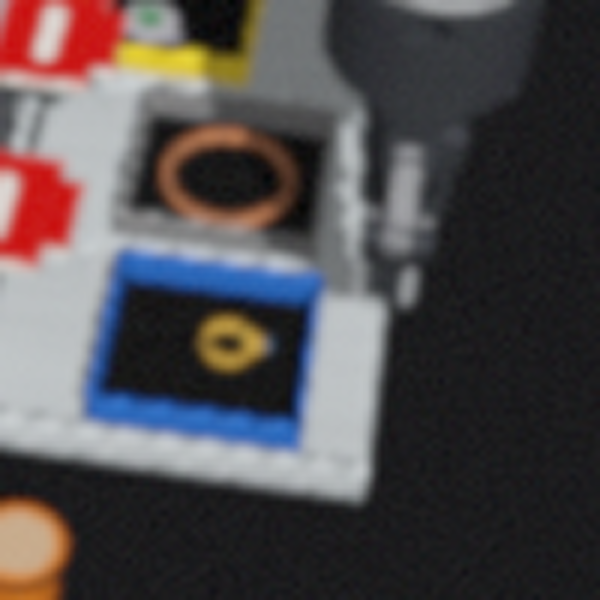

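```bash
python3 - <<'E'
from plan import *
import pickle
W=pickle.load(open("w3.pkl","rb"));S=cam("side");p=get_obs()["eef_pos"]
print("tcp",p,proj(W,p),proj(S,p))
for s in[(400,303),(410,306),(425,306)]:
    u=(np.array(s)+.5)/6-.5+[245,180]
    x,r=tri([W,S],[(256.6,232.4),u]);print(u,np.round(x,1),np.round(r,1))
for d in(0,10,20,25,30):
    for dx in(-11,0,11): 
        P=p+np.array([dx,0,d]);print(d,dx,np.round(proj(W,P)[0],1),np.round(proj(S,P)[0],1))
E
```

```text
tcp [444.32673699 102.38062098  32.52440569] [[254.961636   222.87981395]] [[306.71822954 238.09192373]]
[311.25       230.08333333] [436.4 102.4  64.8] [0.3 0.3]
[312.91666667 230.58333333] [433.7 102.9  66.4] [1.5 1.5]
[315.41666667 230.58333333] [429.7 103.4  70.6] [3.7 3.7]
0 -11 [256.9 205.9] [311.1 239.1]
0 0 [255.  222.9] [306.7 238.1]
0 11 [253.1 239.3] [302.4 237.1]
10 -11 [257.  211.8] [311.5 236.5]
10 0 [254.9 229.5] [307.1 235.4]
10 11 [252.9 246.7] [302.8 234.4]
20 -11 [257.  218.3] [312.  233.8]
20 0 [254.8 236.9] [307.6 232.8]
20 11 [252.7 254.8] [303.1 231.7]
25 -11 [257.  221.9] [312.2 232.5]
25 0 [254.8 241. ] [307.8 231.4]
25 11 [252.6 259.3] [303.3 230.4]
30 -11 [257.  225.6] [312.5 231.1]
30 0 [254.7 245.2] [308. 230.]
30 11 [252.5 263.9] [303.5 229. ]
```

Request:
send_rows(
  motion=[
    [[0.001, 0, 0.004], [0, 0, 0], -1],
    [[0, 0, 0.004], [0, 0, 0], -1],
    [[0, 0, 0.004], [0, 0, 0], -1],
    [[0, 0, 0.004], [0, 0, 0], -1],
    [[0, 0, 0.004], [0, 0, 0], -1],
    [[0, 0, 0.003], [0, 0, 0], -1],
    [[0, 0, 0.001], [0, 0, 0], -1],
    [[0, 0, 0.001], [0, 0, 0], -1],
    [[0, 0, 0], [0, 0, 0], -1],
    [[0, 0, 0], [0, 0, 0], -1],
  ],
)

```text
t: 7.12
eef_pos: [443.5, 102.4, 4.0]
tcp_rot: [3.14, 0.011, -3.034]
force: [0.3, 0.0, 0.1]
opening: -0.1
```

```bash
python3 - <<'E'
from plan import *
where();W=cam("wrist")
im=imaging.read_camera("wrist")[:,:,::-1];crop(im,150,180,350,320,4,"pics/w4c.png")
im=imaging.read_camera("side")[:,:,::-1];crop(im,265,180,345,250,9,"pics/s4c.png")
S=cam("side");p=get_obs()["eef_pos"];print((proj(S,p)-[265,180])*9,(proj(W,p)-[150,180])*4)
E
```

```text
bay xyz [-165.4   -0.6    4. ] rot [ 3.14   0.011 -3.034] F [0.3 0.  0.1] t 7.1167 q [-0.06 -0.32 -0.64  1.23  0.   -0.17]
[[367.45042415 589.11514645]] [[420.23143119 170.26578863]]
```

View pics/w4c.png

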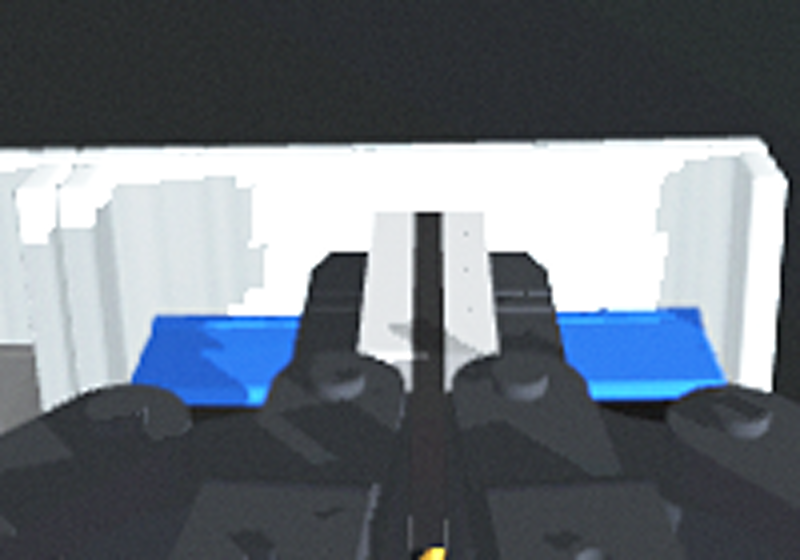

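View pics/s4c.png

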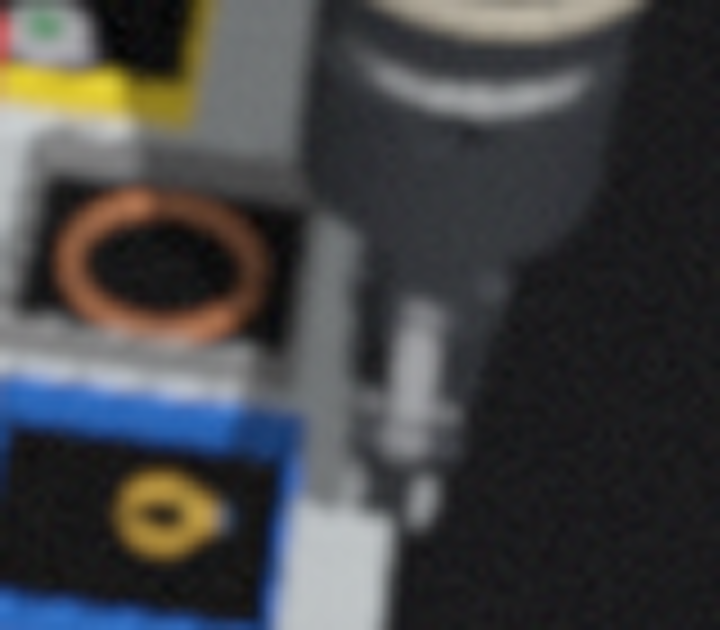

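Request:
send_rows(
  motion=[
    [[0, 0, 0.002], [0, 0, 0], -1],
    [[0, 0, 0.002], [0, 0, 0], -1],
    [[0, 0, 0.002], [0, 0, 0], -1],
    [[0, 0, 0.001], [0, 0, 0], -1],
    [[0, 0, 0.001], [0, 0, 0], -1],
    [[0, 0, 0.001], [0, 0, 0], -1],
    [[0, 0, 0.001], [0, 0, 0], -1],
    [[0, 0, 0.001], [0, 0, 0], -1],
    [[0, 0, 0.001], [0, 0, 0], -1],
    [[0, 0, 0], [0, 0, 0], -1],
  ],
)

```text
t: 8.05
eef_pos: [444.2, 102.4, -8.7]
tcp_rot: [3.14, 0.012, -3.034]
force: [0.2, -0.1, 0.7]
opening: 0.4
```

```bash
python3 - <<'E'
from plan import *
where();W=cam("wrist")
im=imaging.read_camera("side")[:,:,::-1];crop(im,265,180,345,250,9,"pics/s5c.png")
S=cam("side");p=get_obs()["eef_pos"];print((proj(S,p)-[265,180])*9,(proj(W,p)-[150,180])*4)
E
```

```text
bay xyz [-164.8   -0.6   -8.7] rot [ 3.14   0.012 -3.034] F [ 0.2 -0.1  0.7] t 8.05 q [-0.06 -0.31 -0.66  1.21  0.   -0.17]
[[360.68813451 616.89525291]] [[419.91492869 170.15980757]]
```

View pics/s5c.png

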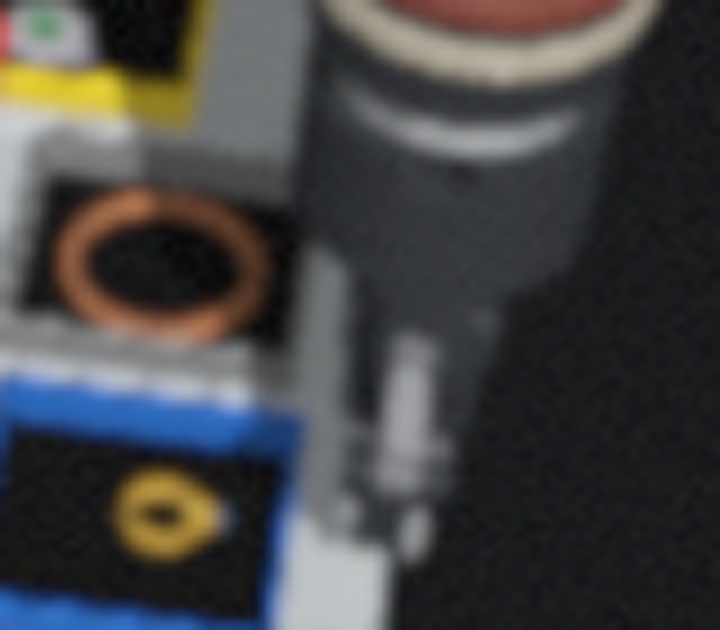

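Request:
send_rows(
  motion=[
    [[0, 0, 0.001], [0, 0, 0], -1],
    [[0, 0, 0.001], [0, 0, 0], -1],
    [[0, 0, 0.001], [0, 0, 0], -1],
    [[0, 0, 0.001], [0, 0, 0], -1],
    [[0, 0, 0.0005], [0, 0, 0], -1],
    [[0, 0, 0.0005], [0, 0, 0], -1],
    [[0, 0, 0.0005], [0, 0, 0], -1],
    [[0, 0, 0], [0, 0, 0], -1],
    [[0, 0, 0], [0, 0, 0], -1],
    [[0, 0, 0], [0, 0, 0], -1],
  ],
)

```text
t: 8.93
eef_pos: [444.5, 102.4, -14.5]
tcp_rot: [3.14, 0.013, -3.034]
force: [-0.1, 0.1, 0.7]
opening: 0.0
```

```bash
python3 - <<'E'
from plan import *
where()
im=imaging.read_camera("wrist")[:,:,::-1];crop(im,150,180,350,320,4,"pics/w6c.png")
E
```

```text
bay xyz [-164.5   -0.7  -14.5] rot [ 3.14   0.013 -3.034] F [-0.1  0.1  0.7] t 8.9333 q [-0.06 -0.3  -0.66  1.19  0.   -0.17]
```

View pics/w6c.png

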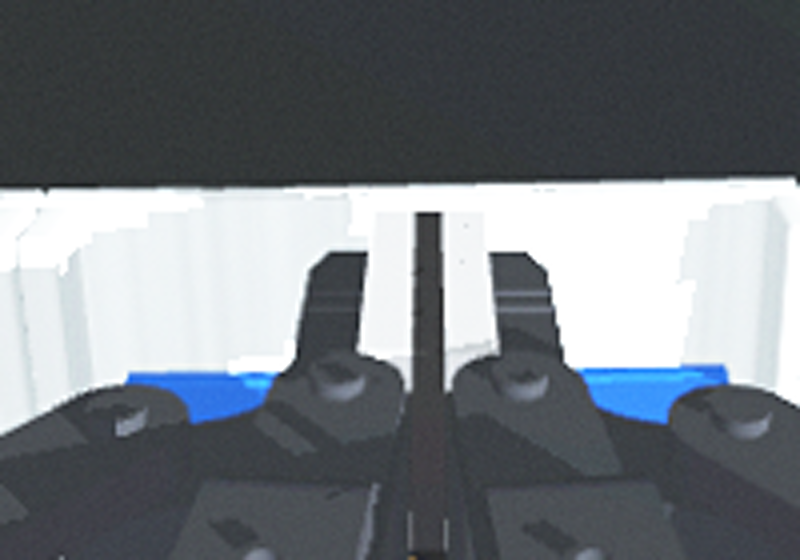

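Request:
send_rows(
  motion=[
    [[-0.002, 0, 0], [0, 0, 0], -1],
    [[-0.002, 0, 0], [0, 0, 0], -1],
    [[-0.002, 0, 0], [0, 0, 0], -1],
    [[-0.002, 0, 0], [0, 0, 0], -1],
    [[-0.002, 0, 0], [0, 0, 0], -1],
    [[-0.002, 0, 0], [0, 0, 0], -1],
    [[-0.002, 0, 0], [0, 0, 0], -1],
    [[-0.002, 0, 0], [0, 0, 0], -1],
    [[-0.002, 0, 0], [0, 0, 0], -1],
    [[-0.002, 0, 0], [0, 0, 0], -1],
  ],
)

```text
t: 9.82
eef_pos: [465.6, 104.8, -14.3]
tcp_rot: [3.14, 0.011, -3.034]
force: [-1.8, -1.0, 2.1]
opening: 0.3
```

```bash
python3 - <<'E'
from plan import *
where()
im=imaging.read_camera("wrist")[:,:,::-1];crop(im,150,180,350,320,4,"pics/w7c.png")
im=imaging.read_camera("side")[:,:,::-1];crop(im,225,170,345,260,6,"pics/s7c.png")
E
```

```text
bay xyz [-143.2   -0.6  -14.3] rot [ 3.14   0.011 -3.034] F [-1.8 -1.   2.1] t 9.8167 q [-0.06 -0.22 -0.6   1.18  0.   -0.16]
```

View pics/w7c.png

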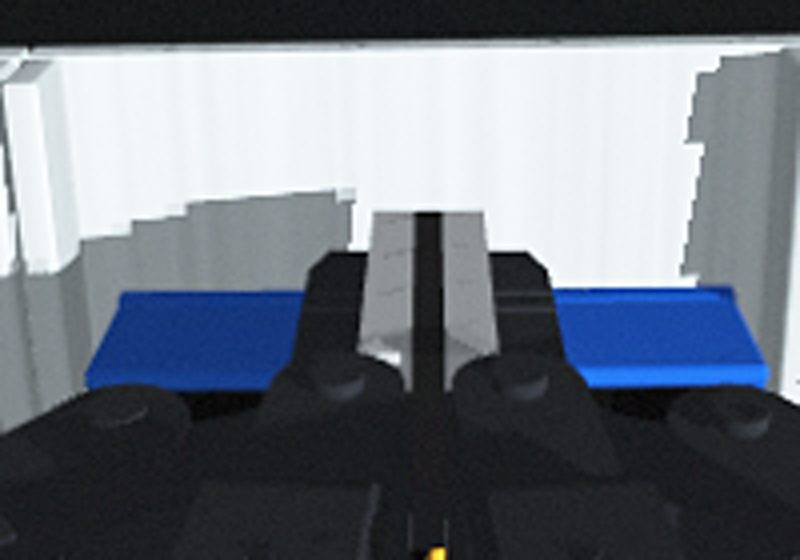

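View pics/s7c.png

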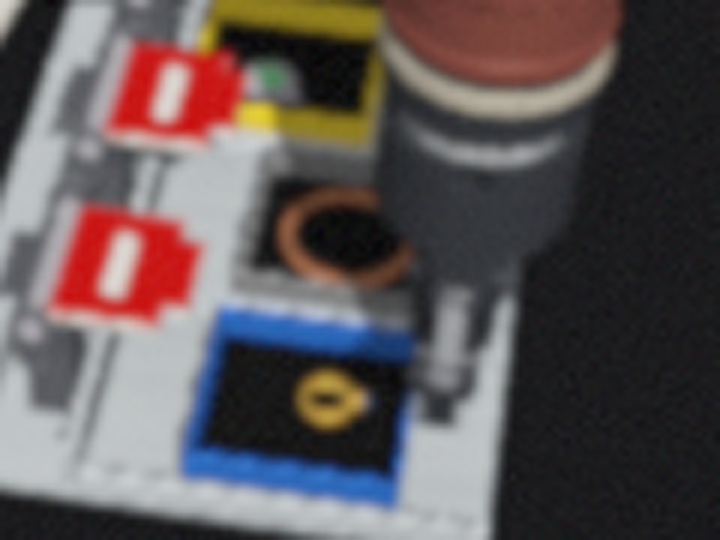

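Contact is just starting (Fx about -2 N). Before going under the flag tip, I'll tilt the tool forward 20° for body clearance.

```bash
python3 - <<'E'
from plan import *
where()
o=get_obs()
ps=[]
x0,y0,z0=-143.2,-0.4,-14.3
for k in range(1,5): ps.append((bay(x0,y0+.1*k,z0+.3*k),Rb(5*k)))
for k in range(1,7): ps.append((bay(x0+3*k,0,z0+1.2),Rb(20)))
show(ps)
E
```

```text
bay xyz [-142.9   -0.7  -14.3] rot [ 3.14   0.012 -3.034] F [0.9 0.6 0.4] t 9.9167 q [-0.06 -0.22 -0.6   1.18  0.   -0.16]
[[0.0003, 0.0004, -0.0003], [0.07, -4.33, -0.14], -1]
[[-0.0, 0.0001, -0.0003], [-0.0, -5.0, -0.0], -1]
[[-0.0001, 0.0001, -0.0003], [-0.0, -5.0, -0.0], -1]
[[-0.0001, 0.0001, -0.0003], [-0.0, -5.0, -0.0], -1]
[[-0.0028, -0.0, 0.001], [0.0, 0.0, 0.0], -1]
[[-0.0028, 0.0, 0.001], [0.0, 0.0, 0.0], -1]
[[-0.0028, -0.0, 0.001], [0.0, 0.0, 0.0], -1]
[[-0.0028, -0.0, 0.001], [0.0, 0.0, 0.0], -1]
[[-0.0028, 0.0, 0.001], [0.0, 0.0, 0.0], -1]
[[-0.0028, -0.0, 0.001], [0.0, 0.0, 0.0], -1]
```

Request:
send_rows(
  motion=[
    [[0, 0, 0], [0, -4.5, 0], -1],
    [[0, 0, -0.001], [0, -5, 0], -1],
    [[0, 0, 0], [0, -5, 0], -1],
    [[0, 0, 0], [0, -4.5, 0], -1],
    [[-0.003, 0, 0.001], [0, 0, 0], -1],
    [[-0.003, 0, 0.001], [0, 0, 0], -1],
    [[-0.003, 0, 0.001], [0, 0, 0], -1],
    [[-0.003, 0, 0.001], [0, 0, 0], -1],
    [[-0.003, 0, 0.001], [0, 0, 0], -1],
    [[-0.003, 0, 0.001], [0, 0, 0], -1],
  ],
)

```text
t: 10.75
eef_pos: [487.1, 106.7, -16.5]
tcp_rot: [3.139, 0.301, -3.036]
force: [-1.7, 0.4, 1.7]
opening: -0.2
```

```bash
python3 - <<'E'
from plan import *
where()
im=imaging.read_camera("wrist")[:,:,::-1];crop(im,0,0,512,384,1.5,"pics/w8.png")
im=imaging.read_camera("side")[:,:,::-1];crop(im,225,170,345,260,6,"pics/s8c.png")
E
```

```text
bay xyz [-121.6   -1.   -16.5] rot [ 3.139  0.301 -3.036] F [-1.7  0.4  1.7] t 10.75 q [-0.09 -0.64 -0.95  0.97  0.06 -0.19]
```

View pics/w8.png

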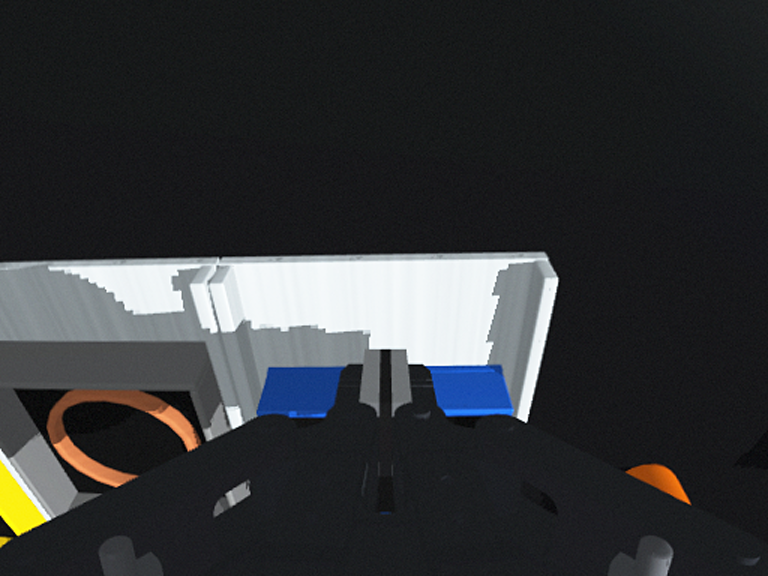

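View pics/s8c.png

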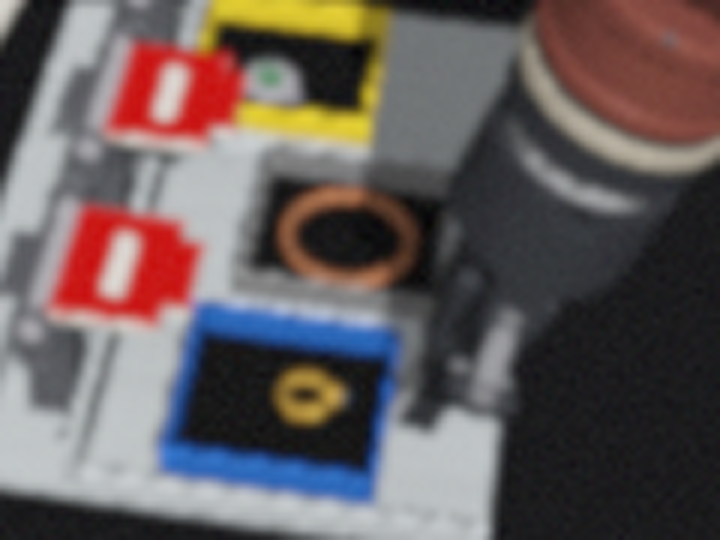

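Request:
send_rows(
  motion=[
    [[-0.003, 0, 0.0005], [0, 0, 0], -1],
    [[-0.003, 0, 0.0005], [0, 0, 0], -1],
    [[-0.003, 0, 0.0005], [0, 0, 0], -1],
    [[-0.003, 0, 0.001], [0, 0, 0], -1],
    [[-0.003, 0, 0.001], [0, 0, 0], -1],
    [[-0.003, 0, 0.001], [0, 0, 0], -1],
    [[-0.003, 0, 0.001], [0, 0, 0], -1],
    [[-0.003, 0, 0.001], [0, 0, 0], -1],
    [[-0.002, 0, 0.0005], [0, 0, 0], -1],
    [[-0.002, 0, 0.0005], [0, 0, 0], -1],
  ],
)

```text
t: 11.68
eef_pos: [518.1, 110.2, -16.6]
tcp_rot: [3.138, 0.297, -3.036]
force: [-0.6, -0.2, -0.9]
opening: -0.1
```

```bash
python3 - <<'E'
from plan import *
where()
im=imaging.read_camera("top")[:,:,::-1];crop(im,200,140,350,265,5,"pics/t9.png")
im=imaging.read_camera("side")[:,:,::-1];crop(im,225,170,345,260,6,"pics/s9c.png")
E
```

```text
bay xyz [-90.5  -1.  -16.6] rot [ 3.138  0.297 -3.036] F [-0.6 -0.2 -0.9] t 11.6833 q [-0.08 -0.5  -0.86  0.92  0.06 -0.17]
```

View pics/t9.png

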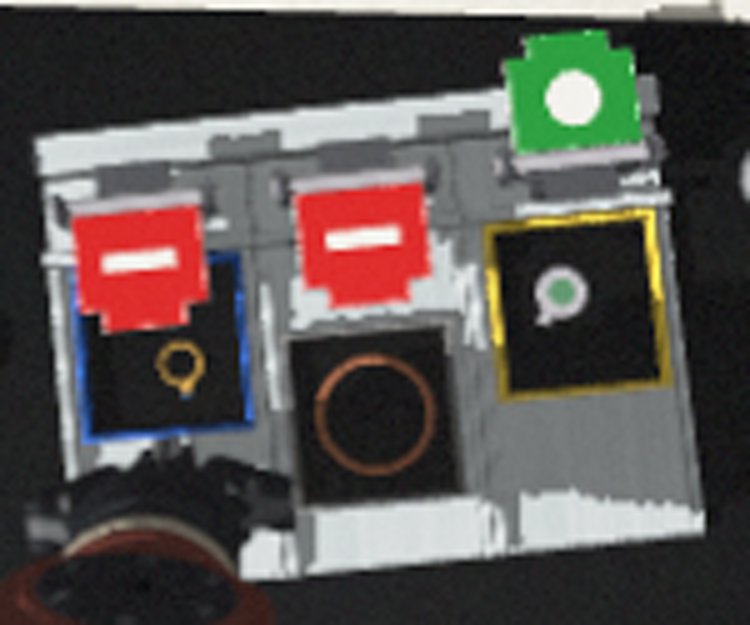

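View pics/s9c.png

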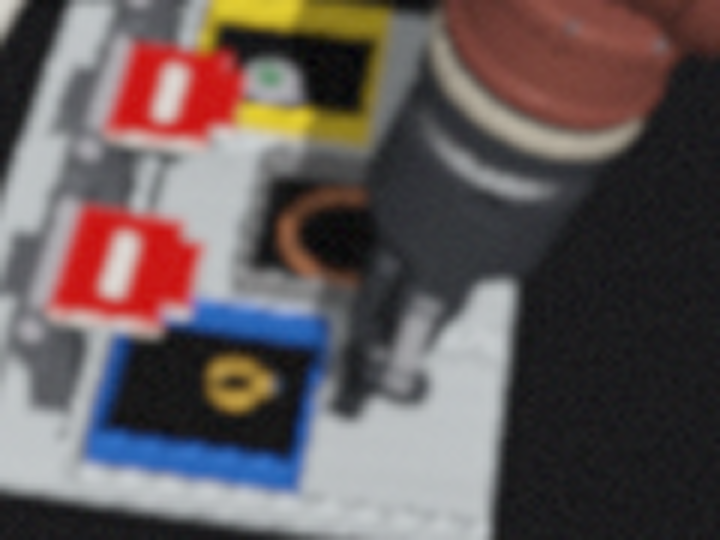

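Request:
send_rows(
  motion=[
    [[-0.001, 0, 0.0003], [0, 0, 0], -1],
    [[-0.001, 0, 0.0003], [0, 0, 0], -1],
    [[-0.001, 0, 0.0003], [0, 0, 0], -1],
    [[-0.001, 0, 0.0003], [0, 0, 0], -1],
    [[-0.001, 0, 0.0003], [0, 0, 0], -1],
    [[-0.001, 0, 0.0003], [0, 0, 0], -1],
    [[-0.001, 0, 0.0003], [0, 0, 0], -1],
    [[-0.001, 0, 0.0003], [0, 0, 0], -1],
    [[-0.001, 0, 0.0003], [0, 0, 0], -1],
    [[-0.001, 0, 0.0003], [0, 0, 0], -1],
  ],
)

```text
t: 12.62
eef_pos: [517.8, 110.2, -18.7]
tcp_rot: [3.141, 0.275, -3.036]
force: [-10.7, -1.9, 8.1]
opening: 0.4
```

It stopped with about 11 N at the stop. Backing off and checking.

Request:
send_rows(
  motion=[
    [[0.002, 0, -0.0005], [0, 0, 0], -1],
    [[0.003, 0, -0.001], [0, 0, 0], -1],
    [[0.005, 0, -0.003], [0, 0, 0], -1],
    [[0.006, 0, -0.005], [0, 0, 0], -1],
    [[0.006, 0, -0.008], [0, 0, 0], -1],
    [[0.008, 0, -0.01], [0, 0, 0], -1],
    [[0.008, 0, -0.01], [0, 0, 0], -1],
    [[0.008, 0, -0.008], [0, 0, 0], -1],
    [[0, 0, 0], [0, 0, 0], -1],
    [[0, 0, 0], [0, 0, 0], -1],
  ],
)

```text
t: 13.45
eef_pos: [459.7, 104.1, 14.2]
tcp_rot: [3.141, 0.28, -3.036]
force: [0.7, 1.0, -0.4]
opening: 0.1
```

```bash
python3 - <<'E'
from plan import *
where()
im=imaging.read_camera("top")[:,:,::-1];crop(im,200,170,350,250,5,"pics/t10.png")
im=imaging.read_camera("side")[:,:,::-1];cv2.imwrite("pics/s10.png",im);crop(im,205,140,345,265,5,"pics/s10c.png")
W=cam("wrist");im=imaging.read_camera("wrist")[:,:,::-1];crop(im,0,0,512,384,1.5,"pics/w10.png")
E
```

```text
bay xyz [-149.2   -0.6   14.2] rot [ 3.141  0.28  -3.036] F [ 0.7  1.  -0.4] t 13.45 q [-0.1  -0.75 -0.96  1.09  0.06 -0.2 ]
```

View pics/t10.png

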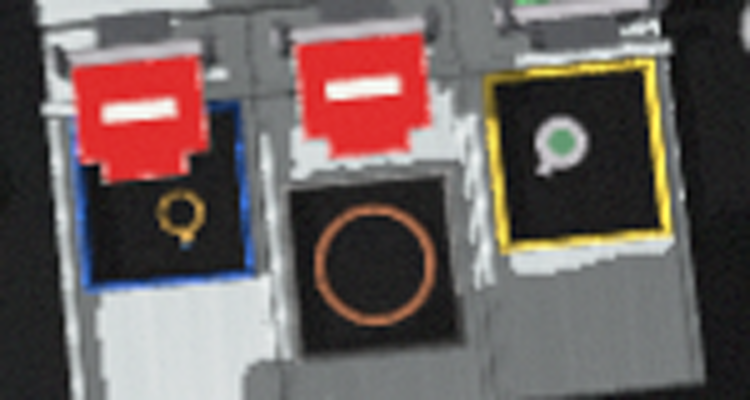

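View pics/s10c.png

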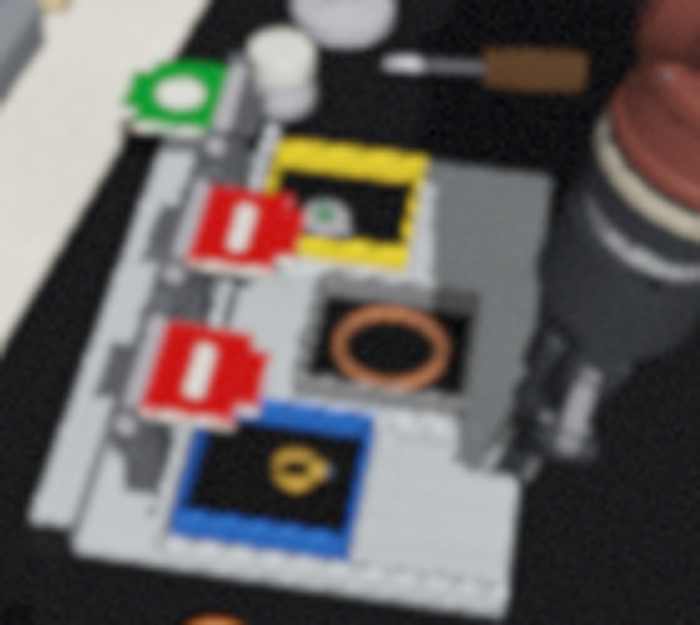

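View pics/w10.png

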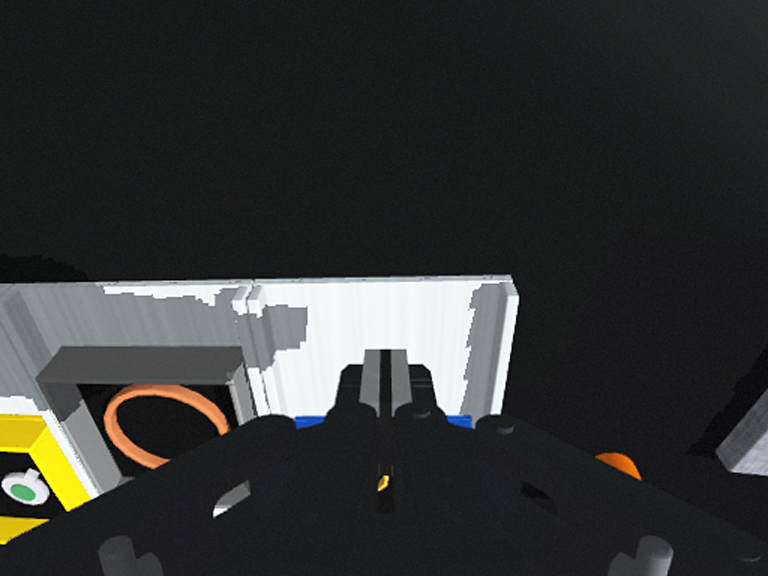

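The tray is home: its rear corner (240,101) lies on the yellow tray's rear line, which extrapolates to 101.8. Next is the flag. First I'll check joint feasibility of tilted poses by fitting a simple kinematic model to the logged poses.

```bash
cat > kin.py <<'E'
from plan import *
D=[([-1.4967,.1047,.0965,1.5639,0,1.3531],[172.59,-574.24,192.92],[-3.14027,-.00027,.2918]),
([-1.01794,-.32058,-.17413,1.72465,.00331,.74661],[336.1,-295.8,262.0],[-3.139,-.008,1.377]),
([-.01,-.4,-.24,1.74,.01,-.19],[402.9,128.5,260.4],[3.131,-.002,-2.966]),
([-.09,-.34,-.57,1.35,0,-.17],[442.3,93.3,57],[3.138,-.001,-3.06]),
([-.06,-.32,-.61,1.27,0,-.17],[444,103.1,19.3],[3.139,.005,-3.034]),
([-.05,-.22,-.54,1.24,0,-.16],[473.4,105.9,16.1],[3.139,.007,-3.034]),
([-.06,-.30,-.66,1.19,0,-.17],[444.5,102.4,-14.5],[3.14,.013,-3.034]),
([-.09,-.64,-.95,.97,.06,-.19],[487.1,106.7,-16.5],[3.139,.301,-3.036]),
([-.08,-.5,-.86,.92,.06,-.17],[518.1,110.2,-16.6],[3.138,.297,-3.036]),
]
o=get_obs();D.append((o["joint_positions"],o["eef_pos"],o["tcp_rot"]))
ry=lambda a:R.from_euler("y",a)
rz=lambda a:R.from_euler("z",a)
def fk(q,P,s=(1,1)):
    a,d,h,l1x,l1z,l2x,l2z,l3,l4=P
    v=np.array([a,d,h])+ry(q[1]).apply([l1x,0,l1z])+ry(q[1]-q[2]).apply([l2x,0,l2z])
    Rw=ry(q[1]-q[2]+q[3])*rz(s[0]*q[4])   # pitch then yaw in wrist
    v=v+ry(q[1]-q[2]+q[3]).apply([l3,0,0])+Rw.apply([l4,0,0])
    Rt=rz(q[0])*Rw*R.from_euler("x",s[1]*q[5])
    return rz(q[0]).apply(v),Rt
def fit():
    f=lambda P:np.concatenate([(fk(q,P,S)[0]-p)*(3 if i in(0,1,9) else .5) for i,(q,p,r) in enumerate(D)])
    best=None
    for S in[(1,1),(-1,1)]:
        r=least_squares(f,[0,130,300,0,300,300,0,50,250],x_scale=100)
        if best is None or r.cost<best[0]: best=(r.cost,S,r.x)
    return best
if __name__=="__main__":
    c,S,P=fit();print(c,S,np.round(P,1))
    for q,p,r in D: print(np.round(fk(q,P,S)[0]-p,1))
    for q,p,r in (D[0],D[-1]):
        for s1 in(1,-1): print(s1,(fk(q,P,(S[0],s1))[1].inv()*R.from_euler("xyz",r)).as_rotvec())
E
python3 kin.py
```

```text
9.011691421447045 (1, 1) [-7.000e-01  1.296e+02  3.040e+02  2.000e-01  3.380e+02  5.510e+02
  4.220e+01  1.437e+02  3.412e+02]
[ 0. -0. -0.]
[ 0.1 -0.   0.1]
[-1.   0.5 -0.5]
[-4.  -2.7 -3.7]
[ 1.4 -0.   3.6]
[-0.3  0.2 -0.4]
[2.6 0.6 2. ]
[-1.5  0.2 -0.2]
[-1.  -1.1 -1.3]
[ 0.1  0.  -0. ]
1 [ 3.31764713e-05  1.57078475e+00 -4.49740678e-05]
-1 [1.98056732 0.43815463 1.98052259]
1 [ 6.16573867e-17  1.57079633e+00 -8.86324933e-17]
-1 [-0.30919511  1.54859163 -0.30919511]
```

```bash
cat > ik.py <<'E'
from kin import *
C,S,P=fit()
lo=np.array([-2.99,-.84,-1.1,-1.84,-1.51,-3.14]);hi=np.array([2.99,1.86,1.16,2.11,1.56,3.14])
def ik(p,Rt,q0):
    def f(q):
        a,r=fk(q,P,S);r=r*R.from_euler("y",np.pi/2)
        return np.r_[(a-p)/10,(r.inv()*Rt).as_rotvec()*10]
    r=least_squares(f,np.clip(q0,lo+1e-3,hi-1e-3),bounds=(lo,hi));return r.x,r.cost
def tcp_for_tip(x,y,z,t,L=28):
    t=np.radians(t);return bay(x+L*np.sin(t),y,z-L*np.cos(t))
E
python3 - <<'E'
from ik import *
q0=get_obs()["joint_positions"]
for t in(20,30,40,50,60,70):
  for (x,z) in[(-70,52),(-25,52),(-20,100),(10,130),(50,130)]:
    q,c=ik(tcp_for_tip(x,0,z,t),Rb(t),q0);print(t,x,z,np.round(q,2),round(c,3))
E
```

```text
20 -70 52 [-0.07 -0.5  -0.8   0.93  0.06 -0.16] 0.0
20 -25 52 [-0.05 -0.34 -0.67  0.89  0.05 -0.15] 0.0
20 -20 100 [-0.05 -0.35 -0.6   0.98  0.05 -0.15] 0.0
20 10 130 [-0.04 -0.27 -0.47  1.02  0.05 -0.14] 0.0
20 50 130 [-0.03 -0.14 -0.36  1.    0.05 -0.13] 0.0
30 -70 52 [-0.09 -0.8  -1.04  0.81  0.1  -0.17] 0.0
30 -25 52 [-0.07 -0.58 -0.91  0.72  0.09 -0.15] 0.0
30 -20 100 [-0.07 -0.6  -0.84  0.82  0.09 -0.15] 0.0
30 10 130 [-0.05 -0.5  -0.71  0.84  0.08 -0.14] 0.0
30 50 130 [-0.04 -0.36 -0.61  0.8   0.08 -0.13] 0.0
40 -70 52 [-0.08 -0.84 -1.08  0.77  0.09 -0.16] 0.978
40 -25 52 [-0.08 -0.79 -1.1   0.61  0.12 -0.15] 0.071
40 -20 100 [-0.08 -0.84 -1.05  0.69  0.12 -0.15] 0.023
40 10 130 [-0.07 -0.75 -0.95  0.67  0.12 -0.14] 0.0
40 50 130 [-0.06 -0.57 -0.84  0.61  0.11 -0.13] 0.0
50 -70 52 [-0.04 -0.84 -1.09  0.73  0.04 -0.12] 4.466
50 -25 52 [-0.07 -0.79 -1.1   0.59  0.11 -0.14] 1.973
50 -20 100 [-0.06 -0.84 -1.06  0.65  0.09 -0.13] 1.602
50 10 130 [-0.07 -0.84 -1.05  0.59  0.11 -0.13] 0.499
50 50 130 [-0.07 -0.78 -1.07  0.41  0.14 -0.12] 0.0
60 -70 52 [ 0.03 -0.84 -1.1   0.68 -0.08 -0.04] 10.333
60 -25 52 [-0.06 -0.79 -1.1   0.56  0.09 -0.13] 6.488
60 -20 100 [ 0.02 -0.84 -1.08  0.57 -0.05 -0.05] 5.605
60 10 130 [-0.02 -0.84 -1.07  0.53  0.04 -0.08] 3.252
60 50 130 [-0.06 -0.79 -1.1   0.36  0.13 -0.11] 1.001
70 -70 52 [ 0.08 -0.84 -1.1   0.66 -0.15  0.02] 18.631
70 -25 52 [-0.   -0.78 -1.1   0.52 -0.01 -0.06] 13.631
70 -20 100 [ 0.08 -0.84 -1.1   0.52 -0.16  0.02] 11.587
70 10 130 [ 0.06 -0.84 -1.1   0.43 -0.13 -0.  ] 7.998
70 50 130 [-0.05 -0.79 -1.1   0.33  0.1  -0.09] 4.566
```

```bash
cat >> ik.py <<'E'
def tcp_for_corner(x,z,t,y=0,L=28,w=10):
    a=np.radians(t);return tcp_for_tip(x-w*np.cos(a),y,z-w*np.sin(a),t,L)
E
python3 - <<'E'
from ik import *
q0=get_obs()["joint_positions"]
for t in(28,31,34,37):
  for (x,z) in[(-60,58),(-52,58),(-26,58),(-12,90),(0,120),(20,125),(46,120),(20,170)]:
    q,c=ik(tcp_for_corner(x,z,t),Rb(t),q0);print(t,x,z,np.round(q,2),round(c,3))
E
```

```text
28 -60 58 [-0.08 -0.73 -0.99  0.83  0.09 -0.17] 0.0
28 -52 58 [-0.08 -0.69 -0.96  0.82  0.09 -0.17] 0.0
28 -26 58 [-0.07 -0.57 -0.89  0.77  0.08 -0.16] 0.0
28 -12 90 [-0.06 -0.54 -0.81  0.82  0.08 -0.15] 0.0
28 0 120 [-0.06 -0.52 -0.74  0.87  0.08 -0.15] 0.0
28 20 125 [-0.05 -0.44 -0.68  0.86  0.07 -0.14] 0.0
28 46 120 [-0.04 -0.35 -0.61  0.82  0.07 -0.13] 0.0
28 20 170 [-0.05 -0.46 -0.61  0.94  0.07 -0.14] 0.0
31 -60 58 [-0.09 -0.83 -1.06  0.8   0.1  -0.17] 0.0
31 -52 58 [-0.09 -0.78 -1.04  0.78  0.1  -0.17] 0.0
31 -26 58 [-0.07 -0.65 -0.96  0.73  0.09 -0.16] 0.0
31 -12 90 [-0.07 -0.62 -0.88  0.77  0.09 -0.15] 0.0
31 0 120 [-0.06 -0.59 -0.81  0.82  0.09 -0.15] 0.0
31 20 125 [-0.05 -0.51 -0.75  0.8   0.08 -0.14] 0.0
31 46 120 [-0.05 -0.41 -0.68  0.76  0.08 -0.13] 0.0
31 20 170 [-0.05 -0.53 -0.68  0.89  0.08 -0.14] 0.0
34 -60 58 [-0.09 -0.84 -1.08  0.79  0.1  -0.17] 0.081
34 -52 58 [-0.09 -0.84 -1.09  0.76  0.11 -0.17] 0.018
34 -26 58 [-0.08 -0.74 -1.04  0.69  0.11 -0.16] 0.0
34 -12 90 [-0.07 -0.7  -0.95  0.73  0.1  -0.15] 0.0
34 0 120 [-0.07 -0.66 -0.88  0.77  0.1  -0.15] 0.0
34 20 125 [-0.06 -0.58 -0.82  0.75  0.09 -0.14] 0.0
34 46 120 [-0.05 -0.48 -0.75  0.71  0.09 -0.13] 0.0
34 20 170 [-0.06 -0.6  -0.75  0.84  0.09 -0.14] 0.0
37 -60 58 [-0.08 -0.84 -1.08  0.78  0.1  -0.16] 0.378
37 -52 58 [-0.09 -0.84 -1.09  0.75  0.1  -0.16] 0.215
37 -26 58 [-0.08 -0.81 -1.1   0.65  0.12 -0.16] 0.003
37 -12 90 [-0.08 -0.78 -1.03  0.68  0.11 -0.15] 0.0
37 0 120 [-0.07 -0.74 -0.95  0.72  0.11 -0.15] 0.0
37 20 125 [-0.07 -0.65 -0.89  0.7   0.1  -0.14] 0.0
37 46 120 [-0.05 -0.54 -0.83  0.65  0.1  -0.13] 0.0
37 20 170 [-0.07 -0.68 -0.82  0.79  0.1  -0.14] 0.0
```

```bash
python3 - <<'E'
from ik import *
where();p=tcp_for_corner(-60,58,28);print(p)
show(lin(p,Rb(28),8))
E
```

```text
bay xyz [-149.5   -0.5   13.5] rot [ 3.14   0.278 -3.036] F [-0.1  0.4  0.4] t 13.6 q [-0.1  -0.75 -0.96  1.09  0.06 -0.2 ]
[552.55227812 114.98707522  28.58275177]
[[-0.0118, 0.0001, 0.0014], [-0.0, -1.51, -0.03], -1]
[[-0.0117, 0.0001, 0.0017], [-0.0, -1.51, -0.03], -1]
[[-0.0117, 0.0001, 0.002], [-0.0, -1.51, -0.03], -1]
[[-0.0116, 0.0001, 0.0023], [-0.0, -1.51, -0.03], -1]
[[-0.0116, 0.0001, 0.0026], [-0.0, -1.51, -0.03], -1]
[[-0.0115, 0.0001, 0.0029], [-0.0, -1.51, -0.03], -1]
[[-0.0114, 0.0001, 0.0032], [-0.0, -1.51, -0.03], -1]
[[-0.0113, 0.0001, 0.0035], [-0.0, -1.51, -0.03], -1]
```

Request:
send_rows(
  motion=[
    [[-0.011, 0, 0.001], [0, -1.5, 0], -1],
    [[-0.011, 0, 0.001], [0, -1.5, 0], -1],
    [[-0.011, 0, 0.001], [0, -1.5, 0], -1],
    [[-0.011, 0, 0.002], [0, -1.5, 0], -1],
    [[-0.011, 0, 0.002], [0, -1.5, 0], -1],
    [[-0.01, 0, 0.003], [0, -1.5, 0], -1],
    [[-0.01, 0, 0.003], [0, -1.5, 0], -1],
    [[-0.006, 0, 0.002], [0, -1, 0], -1],
    [[0, 0, 0], [0, 0, 0], -1],
    [[0, 0, 0], [0, 0, 0], -1],
  ],
)

```text
t: 14.43
eef_pos: [543.5, 113.7, 23.2]
tcp_rot: [3.138, 0.479, -3.037]
force: [0.4, 0.3, 0.2]
opening: 0.0
```

```bash
python3 - <<'E'
from ik import *
where();o=get_obs();p=o["eef_pos"];r=R.from_euler("xyz",o["tcp_rot"])
S=cam("side");im=imaging.read_camera("side")[:,:,::-1];cv2.imwrite("pics/s11.png",im);crop(im,215,180,305,260,8,"pics/s11c.png")
sx=lambda P:np.round(((proj(S,P)-[215,180])+.5)*8).tolist()
print("tcp",sx(p))
for L in(28,36):
  for w in(-10,0,10): print(L,w,sx(p+r.apply([-w,0,-L])))
print("flag tip",sx([bay(-40,20,83),bay(-40,-20,83)]))
E
```

```text
bay xyz [-64.8  -0.3  23.2] rot [ 3.138  0.479 -3.037] F [0.4 0.3 0.2] t 14.4333 q [-0.09 -0.75 -1.    0.85  0.09 -0.17]
tcp [[418.0, 440.0]]
28 -10 [[489.0, 408.0]]
28 0 [[462.0, 394.0]]
28 10 [[434.0, 379.0]]
36 -10 [[502.0, 395.0]]
36 0 [[474.0, 380.0]]
36 10 [[446.0, 365.0]]
flag tip [[329.0, 346.0], [355.0, 252.0]]
```

View pics/s11c.png

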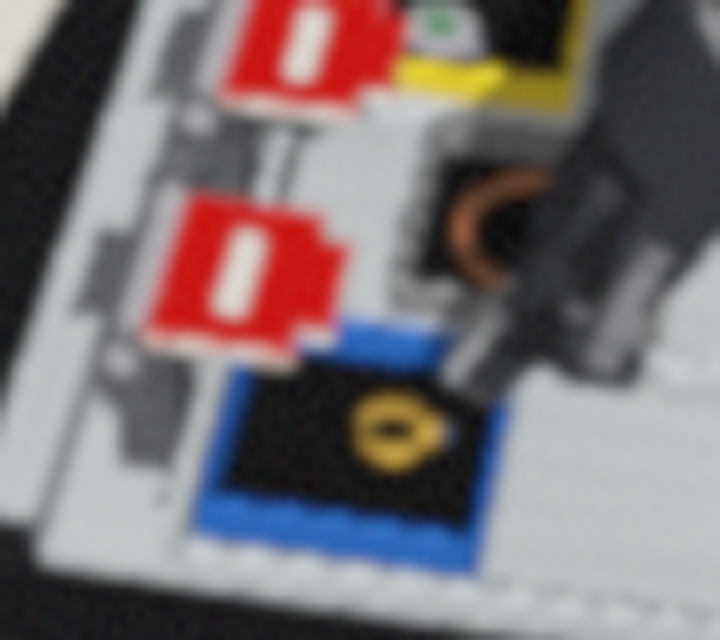

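Tip corners seen at (443,380) and (490,405) match the model with a 28 mm tip offset and half-width of about 9. Next I'll insert about 10 mm under the tongue.

```bash
python3 - <<'E'
from ik import *
p=tcp_for_corner(-30,56,30,w=9);print(ik(p,Rb(30),get_obs()["joint_positions"]))
show(lin(p,Rb(30),8))
E
```

```text
(array([-0.07263845, -0.63553459, -0.94550597,  0.74445802,  0.09093767,
       -0.15860846]), np.float64(3.8035554353597025e-28))
[[-0.0048, 0.0001, 0.0019], [0.01, -0.32, -0.04], -1]
[[-0.0048, 0.0001, 0.0019], [0.01, -0.32, -0.04], -1]
[[-0.0048, 0.0001, 0.002], [0.01, -0.32, -0.04], -1]
[[-0.0048, 0.0, 0.002], [0.01, -0.32, -0.04], -1]
[[-0.0048, 0.0, 0.002], [0.01, -0.32, -0.04], -1]
[[-0.0047, 0.0, 0.002], [0.01, -0.32, -0.04], -1]
[[-0.0047, 0.0, 0.0021], [0.01, -0.32, -0.04], -1]
[[-0.0047, 0.0, 0.0021], [0.01, -0.32, -0.04], -1]
```

Request:
send_rows(
  motion=[
    [[-0.005, 0, 0.0015], [0, -0.4, 0], -1],
    [[-0.005, 0, 0.0015], [0, -0.4, 0], -1],
    [[-0.005, 0, 0.0015], [0, -0.4, 0], -1],
    [[-0.005, 0, 0.0015], [0, -0.4, 0], -1],
    [[-0.005, 0, 0.002], [0, -0.4, 0], -1],
    [[-0.004, 0, 0.002], [0, -0.3, 0], -1],
    [[-0.004, 0, 0.002], [0, -0.3, 0], -1],
    [[-0.003, 0, 0.001], [0, 0, 0], -1],
    [[0, 0, 0], [0, 0, 0], -1],
    [[0, 0, 0], [0, 0, 0], -1],
  ],
)

```text
t: 15.32
eef_pos: [585.1, 118.0, 29.7]
tcp_rot: [3.137, 0.528, -3.038]
force: [-0.2, 0.8, -0.5]
opening: 0.1
```

```bash
cat >> ik.py <<'E'
def state(L=28,w=9):
    where();o=get_obs();p=o["eef_pos"];r=R.from_euler("xyz",o["tcp_rot"])
    c=p+r.apply([-w,0,-L]);d=c-bay(0,0,0);cs,s=np.cos(.11),np.sin(.11)
    z=r.apply([0,0,1]);print("corner bay",np.round([cs*d[0]+s*d[1],-s*d[0]+cs*d[1],d[2]],1),"tilt",round(np.degrees(np.arccos(-z[2])),1))
def side(n,b=(215,170,305,260),k=7):
    im=imaging.read_camera("side")[:,:,::-1];crop(im,*b,k,f"pics/{n}.png")
E
python3 - <<'E'
from ik import *
state();side("s12")
E
```

```text
bay xyz [-23.   -0.6  29.7] rot [ 3.137  0.528 -3.038] F [-0.2  0.8 -0.5] t 15.3167 q [-0.08 -0.64 -0.95  0.75  0.09 -0.16]
corner bay [-29.4  -0.7  58.4] tilt 30.2
```

View pics/s12.png

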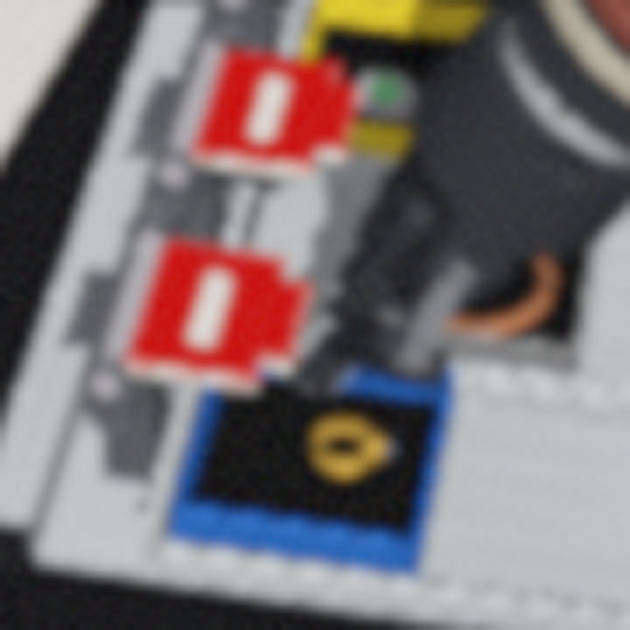

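The tip is under the tongue, which now hides its front corner at about (280,370). Lifting.

```bash
python3 - <<'E'
from ik import *
show([(tcp_for_corner(x,z,31,w=9),Rb(31)) for x,z in[(-28,62),(-27,66),(-25,70),(-23,74),(-21,78),(-19,83),(-17,88),(-14,93),(-11,98),(-8,103)]])
E
```

```text
[[-0.0032, 0.0006, -0.0022], [0.06, -0.75, -0.3], -1]
[[-0.0029, 0.0, -0.0029], [0.0, 0.0, 0.0], -1]
[[-0.0038, -0.0, -0.0024], [0.0, 0.0, 0.0], -1]
[[-0.0038, 0.0, -0.0024], [0.0, 0.0, 0.0], -1]
[[-0.0038, -0.0, -0.0024], [0.0, 0.0, 0.0], -1]
[[-0.0043, 0.0, -0.0033], [0.0, 0.0, 0.0], -1]
[[-0.0043, 0.0, -0.0033], [0.0, 0.0, 0.0], -1]
[[-0.0051, -0.0, -0.0027], [0.0, 0.0, 0.0], -1]
[[-0.0051, -0.0, -0.0027], [0.0, 0.0, 0.0], -1]
[[-0.0051, 0.0, -0.0027], [0.0, 0.0, 0.0], -1]
```

Request:
send_rows(
  motion=[
    [[-0.003, 0.0005, -0.002], [0, -0.5, 0], -1],
    [[-0.003, 0, -0.003], [0, 0, 0], -1],
    [[-0.004, 0, -0.0025], [0, 0, 0], -1],
    [[-0.004, 0, -0.0025], [0, 0, 0], -1],
    [[-0.004, 0, -0.0025], [0, 0, 0], -1],
    [[-0.004, 0, -0.003], [0, 0, 0], -1],
    [[-0.004, 0, -0.003], [0, 0, 0], -1],
    [[-0.004, 0, -0.003], [0, 0, 0], -1],
    [[-0.004, 0, -0.003], [0, 0, 0], -1],
    [[-0.003, 0, -0.002], [0, 0, 0], -1],
  ],
)

```text
t: 16.2
eef_pos: [598.4, 120.0, 69.6]
tcp_rot: [3.137, 0.524, -3.039]
force: [0.5, 0.0, 0.5]
opening: 0.2
```

```bash
python3 - <<'E'
from ik import *
state();side("s13")
E
```

```text
bay xyz [-9.6 -0.  69.6] rot [ 3.137  0.524 -3.039] F [0.5 0.  0.5] t 16.2 q [-0.07 -0.61 -0.85  0.81  0.09 -0.15]
corner bay [-15.8  -0.1  98.4] tilt 30.0
```

View pics/s13.png

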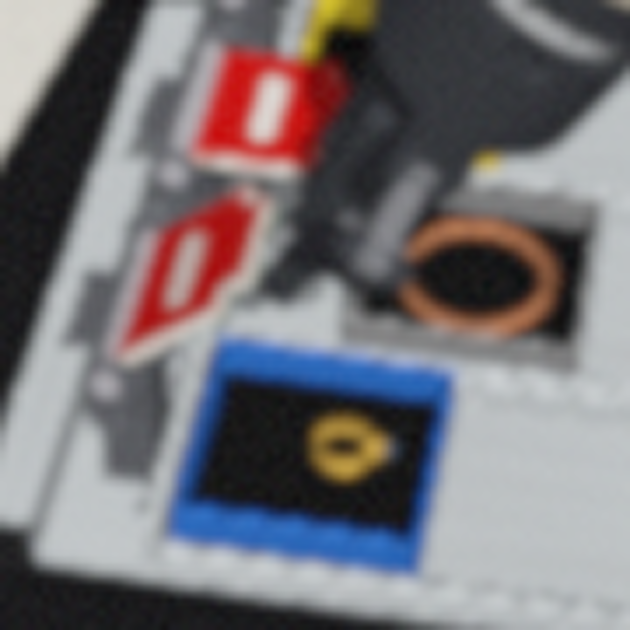

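The blade is up at roughly 40° and the tray is unmoved. Carrying on up and over.

```bash
python3 - <<'E'
from ik import *
show([(tcp_for_corner(x,z,30,w=9),Rb(30)) for x,z in[(-12,103),(-8,108),(-4,113),(0,117),(4,120),(8,122),(12,124),(16,125),(20,126),(24,126)]])
E
```

```text
[[-0.0045, 0.0002, -0.0016], [0.01, 0.12, -0.37], -1]
[[-0.006, -0.0, -0.0023], [0.0, 0.0, 0.0], -1]
[[-0.006, 0.0, -0.0023], [0.0, 0.0, 0.0], -1]
[[-0.0055, -0.0, -0.0015], [0.0, 0.0, 0.0], -1]
[[-0.005, -0.0, -0.0006], [0.0, 0.0, 0.0], -1]
[[-0.0045, 0.0, 0.0003], [0.0, 0.0, 0.0], -1]
[[-0.0045, -0.0, 0.0003], [0.0, 0.0, 0.0], -1]
[[-0.004, -0.0, 0.0011], [0.0, 0.0, 0.0], -1]
[[-0.004, -0.0, 0.0011], [0.0, 0.0, 0.0], -1]
[[-0.0035, -0.0, 0.002], [0.0, 0.0, 0.0], -1]
```

Request:
send_rows(
  motion=[
    [[-0.005, 0, -0.002], [0, 0, 0], -1],
    [[-0.006, 0, -0.002], [0, 0, 0], -1],
    [[-0.006, 0, -0.002], [0, 0, 0], -1],
    [[-0.0055, 0, -0.0015], [0, 0, 0], -1],
    [[-0.005, 0, -0.0005], [0, 0, 0], -1],
    [[-0.0045, 0, 0], [0, 0, 0], -1],
    [[-0.0045, 0, 0], [0, 0, 0], -1],
    [[-0.004, 0, 0.001], [0, 0, 0], -1],
    [[-0.004, 0, 0.001], [0, 0, 0], -1],
    [[-0.0035, 0, 0.002], [0, 0, 0], -1],
  ],
)

```text
t: 17.08
eef_pos: [642.9, 124.4, 101.7]
tcp_rot: [3.138, 0.527, -3.039]
force: [-0.2, -0.2, 0.3]
opening: 0.2
```

```bash
python3 - <<'E'
from ik import *
state();side("s14")
show([(tcp_for_corner(x,z,30,w=9),Rb(30)) for x,z in[(29,126),(34,126),(39,125),(43,123),(46,121)]])
E
```

```text
bay xyz [ 35.2  -0.5 101.7] rot [ 3.138  0.527 -3.039] F [-0.2 -0.2  0.3] t 17.0833 q [-0.05 -0.46 -0.69  0.82  0.08 -0.13]
corner bay [ 28.9  -0.6 130.4] tilt 30.2
[[0.0026, 0.0006, 0.0036], [0.01, 0.2, -0.37], -1]
[[-0.0043, 0.0, 0.0025], [0.0, 0.0, 0.0], -1]
[[-0.0038, 0.0, 0.0034], [0.0, 0.0, 0.0], -1]
[[-0.0025, -0.0, 0.0037], [0.0, 0.0, 0.0], -1]
[[-0.0016, 0.0, 0.0032], [0.0, 0.0, 0.0], -1]
```

View pics/s14.png

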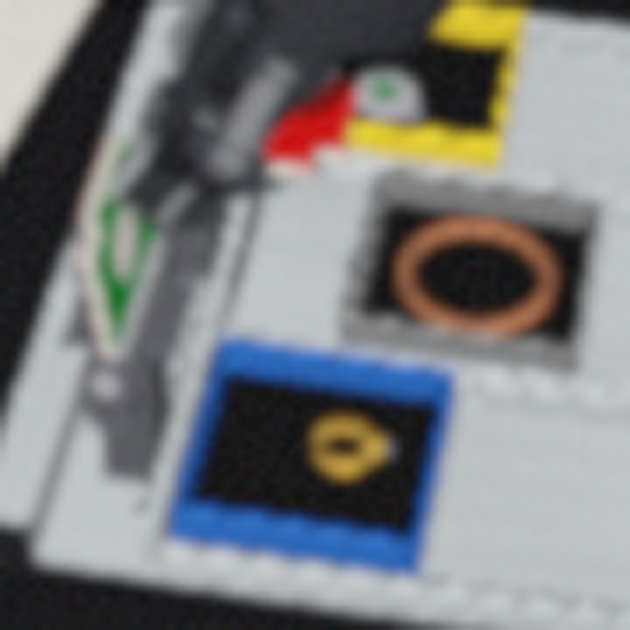

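The green face is visible, so the blade is past upright. I'll follow it a little further, then retreat upward.

Request:
send_rows(
  motion=[
    [[-0.004, 0, 0.003], [0, 0, 0], -1],
    [[-0.004, 0, 0.003], [0, 0, 0], -1],
    [[-0.003, 0, 0.003], [0, 0, 0], -1],
    [[-0.003, 0, 0.003], [0, 0, 0], -1],
    [[-0.002, 0, 0.002], [0, 0, 0], -1],
    [[0, 0, 0], [0, 0, 0], -1],
    [[0, 0, 0], [0, 0, 0], -1],
    [[0, 0, -0.003], [0, 0, 0], -1],
    [[0, 0, -0.006], [0, 0, 0], -1],
    [[0, 0, -0.01], [0, 0, 0], -1],
  ],
)

```text
t: 17.97
eef_pos: [654.7, 125.8, 110.2]
tcp_rot: [3.137, 0.521, -3.04]
force: [-0.4, -0.2, 0.0]
opening: 0.0
```

Request:
send_rows(
  motion=[
    [[0, 0, -0.015], [0, 0, 0], -1],
    [[0, 0, -0.015], [0, 0, 0], -1],
    [[0, 0, -0.015], [0, 0, 0], -1],
    [[-0.006, 0, -0.015], [0, 0, 0], -1],
    [[-0.006, 0, -0.015], [0, 0, 0], -1],
    [[-0.006, 0, -0.015], [0, 0, 0], -1],
    [[-0.005, 0, -0.01], [0, 0, 0], -1],
    [[0, 0, 0], [0, 0, 0], -1],
    [[0, 0, 0], [0, 0, 0], -1],
    [[0, 0, 0], [0, 0, 0], -1],
  ],
)

```text
t: 18.8
eef_pos: [620.3, 122.1, 224.2]
tcp_rot: [3.139, 0.531, -3.038]
force: [-0.6, 0.3, -0.5]
opening: 0.3
```

```bash
python3 - <<'E'
from ik import *
state();side("s15",(205,140,345,265),5)
im=imaging.read_camera("top")[:,:,::-1];cv2.imwrite("pics/t15f.png",im);crop(im,200,140,350,265,5,"pics/t15.png")
E
```

```text
bay xyz [ 12.4  -0.3 224.2] rot [ 3.139  0.531 -3.038] F [-0.6  0.3 -0.5] t 18.8 q [-0.06 -0.55 -0.54  1.06  0.08 -0.14]
corner bay [  6.   -0.4 252.9] tilt 30.4
```

View pics/s15.png

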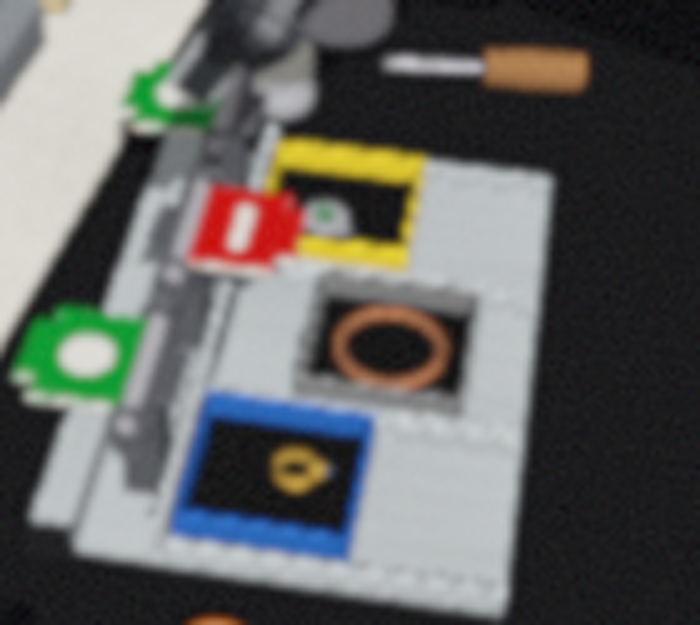

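View pics/t15.png

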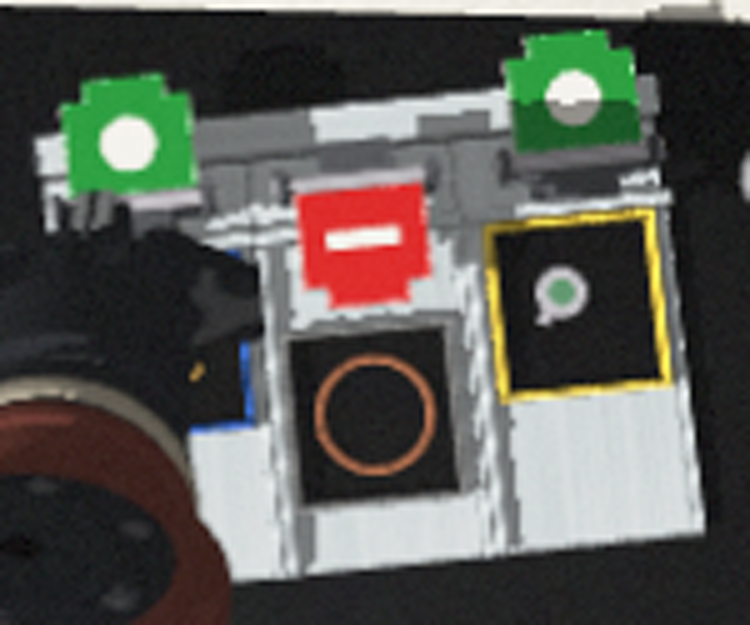

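The flag is flipped green-up, parallel with the yellow bay's. I'll retreat for a clear final view.

Request:
send_rows(
  motion=[
    [[0.01, 0, -0.015], [0, 3, 0], -1],
    [[0.015, 0, -0.015], [0, 4, 0], -1],
    [[0.02, 0, -0.01], [0, 4, 0], -1],
    [[0.025, 0, -0.01], [0, 4, 0], -1],
    [[0.025, 0, -0.005], [0, 4, 0], -1],
    [[0.025, 0, 0], [0, 4, 0], -1],
    [[0.02, 0, 0], [0, 3, 0], -1],
    [[0.01, 0, 0], [0, 0, 0], -1],
    [[0, 0, 0], [0, 0, 0], -1],
    [[0, 0, 0], [0, 0, 0], -1],
  ],
)

```text
t: 19.73
eef_pos: [442.9, 104.3, 220.5]
tcp_rot: [3.136, 0.035, -3.036]
force: [-0.4, -1.2, 0.2]
opening: -0.0
```

```bash
python3 - <<'E'
from ik import *
state();T=cam("top")
im=imaging.read_camera("top")[:,:,::-1];cv2.imwrite("pics/t16f.png",im)
big=cv2.resize(im[140:265,200:350],None,fx=5,fy=5,interpolation=cv2.INTER_CUBIC)
def poly(Pp,col):
    q=(proj(T,np.array([bay(*p) for p in Pp]))-[200,140]+.5)*5
    cv2.polylines(big,[np.round(q).astype(int)],True,col,1)
poly([(-90,43,27),(-90,-43,27),(0,-43,27),(0,43,27)],(0,255,255))
poly([(20,31,87),(70,31,87),(70,20,87),(80,20,87),(80,-20,87),(70,-20,87),(70,-31,87),(20,-31,87)],(255,0,255))
cv2.imwrite("pics/t16.png",big)
E
```

```text
bay xyz [-165.8    1.4  220.5] rot [ 3.136  0.035 -3.036] F [-0.4 -1.2  0.2] t 19.7333 q [-0.07 -0.38 -0.3   1.62  0.01 -0.17]
corner bay [-157.8    1.2  248.8] tilt 2.0
```

View pics/t16.png

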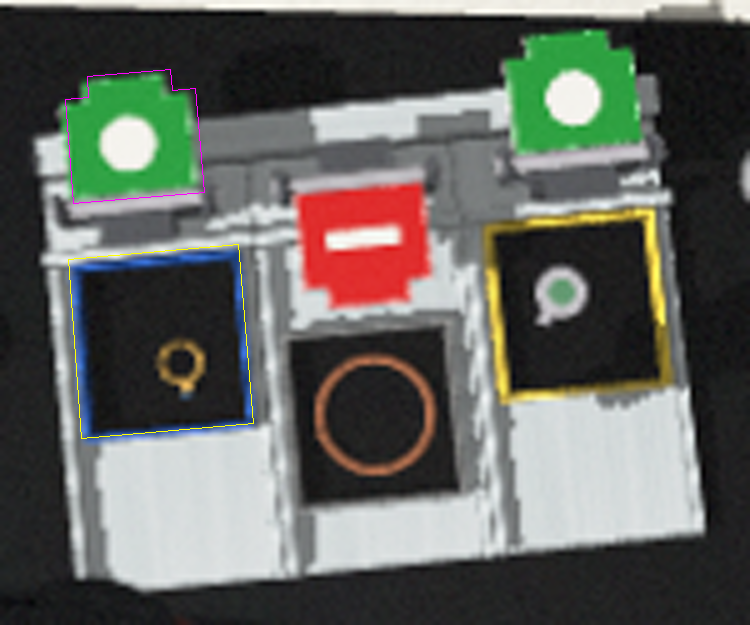

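View pics/t16f.png

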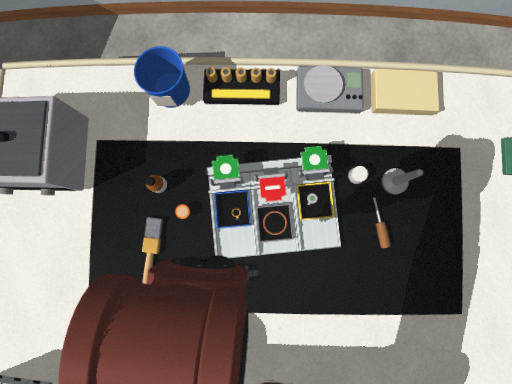

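The tray matches the home outline and is collinear with the yellow tray's rear edge. The flag matches the flipped outline, and nothing else has moved. Handing in.

```bash
python3 -c "
from station import bot
print(bot.sign_off())"
```

```text
the job is handed in; nothing more can be done
None
```

I pushed the blue tray home against its back stop with the shut fingertips. Then I lifted that bay's flag from under its tongue and took it over the pivot. It now lies flat on the far side with the green face up. I handed the job in at about 20 s, with the arm clear of everything.

**Last checks**
- **Tray:** it stopped moving under about 11 N of push. Its rear edge lines up with the already-home yellow tray to about 3 px in a 5x enlarged view, roughly 1–2 mm.
- **Flag:** it matches the outline I worked out for the flipped position.
- **Everything else:** the ring moved only with its tray, and the other trays, flags and bench items look unchanged in the top view.

**What disagreed**
- **Fingertip position:** the real fingertips sit about 28 mm behind the reported TCP (two camera views, and no contact where contact was due). Because of this, my first push attempt hovered over the tray's front wall without touching. I noticed from the pictures, backed out and corrected for it.
- **Tilt under the flag:** I planned a flatter approach of about 60°, but the joint ranges allowed only about 30°, which was enough to lift the flag.

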